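# Re-glued picture dominoes into the drying press, tools back in the drawer

### The job

The picture dominoes lying about on the toy-repair table have just been re-glued: put every one of them into the drying press, tucked flat under the weighted arm on top of the one already there, squared up into one pile, up against the two stop posts and lying lengthwise from front to back. Put the glue brush and the scraper, whichever are there, into the top drawer of the little cabinet, and leave that drawer fully shut. Leave the toy, the screwdriver and the clear parts box where they are.

Things in the scene. Friction and masses are not known exactly. Their poses are not given: they have to be found in the camera images.
- domino0: Wooden picture domino, 110 x 50 x 8 mm, 35 g, pale wood, red disc and yellow square on its white picture side. Origin: centre of its underside; x along the 110 mm, y along the 50 mm, z up through the picture. It starts in the press, under the arm, as the bottom of the pile, and stays there.
- domino1: Wooden picture domino, 110 x 50 x 8 mm, 35 g, pale wood, blue disc and green diamond on its white picture side. Origin: centre of its underside; x along the 110 mm, y along the 50 mm, z up through the picture. Starts lying on the table (or is absent).
- domino2: Wooden picture domino, 110 x 50 x 8 mm, 35 g, pale wood, orange disc and blue square on its white picture side. Origin: centre of its underside; x along the 110 mm, y along the 50 mm, z up through the picture. Starts lying on the table (or is absent).
- domino3: Wooden picture domino, 110 x 50 x 8 mm, 35 g, pale wood, green disc and red diamond on its white picture side. Origin: centre of its underside; x along the 110 mm, y along the 50 mm, z up through the picture. Starts lying on the table (or is absent).
- domino4: Wooden picture domino, 110 x 50 x 8 mm, 35 g, pale wood, yellow disc and orange square on its white picture side. Origin: centre of its underside; x along the 110 mm, y along the 50 mm, z up through the picture. Starts lying on the table (or is absent).
- press: Drying press, fixed to the table: plywood base 185 x 100 x 12 mm (x = -87 to +98) with steel posts and a hinged arm at its back. Origin: underside, below press_bed; x to the back, z up. Dominoes slide in from the front along +x, lengthwise, until they meet two stop posts (faces at x = 55, y = +-20 mm, 50 mm tall): centre then at x = 0. Two side pins (8 mm thick, x = 34, y = +-36, 48 mm tall).
- press_bed (a point): Point on top of the press's base plate (12 mm above the table), where the centre of the bottom domino lies; axes as the press.
- press_arm (a joint): Angle of the weighted arm about its hinge (axis along the press's y, at x = 85 mm, 30 mm above the base plate). 0 = resting on one domino, about 0.095 more per further domino, at most 1.1. It falls back by its own weight, pressing with about 2 N at the foot; polished steel, no latch or stay.
- press_foot (a point): Underside of the arm's foot, a 12 mm thick, 42 mm wide round cross bar that lies on the pile at about x = 0, y = 0 of the press. The arm is a 20 mm wide strip with a brass weight (30 mm across, 22 mm tall) on it behind the foot.
- press_lip (a point): Middle of the front end of the upturned lip, a 42 mm wide plate rising to the front from the foot: its underside ends 33 mm (28 mm) in front of the foot and 15 mm (27 mm) above the pile when the pile is one (five) dominoes high. A domino pushed in along the top of the pile lifts the arm by this slope, with 2 to 6 N.
- brush: Glue brush, 135 mm long, 18 mm thick, 70 g: red handle 20 mm wide from x = -67 to +7 mm, steel ferrule 36 mm wide up to x = 30 mm, pale bristle block 34 mm wide up to x = 67 mm. Origin: underside, at mid-length; x towards the bristles, z up. May be absent.
- scraper: Scraper, 150 mm long, 80 g: blue handle 22 mm wide and 18 mm thick from x = -75 to +5 mm, steel blade 32 mm wide, 3 mm thick, at mid-thickness, up to x = 75 mm. Origin: underside, at mid-length; x towards the blade, z up. May be absent.
- cab_drawer0 (a joint): How far the top drawer of the cabinet is pulled out, in m: 0 shut, at most 0.165; friction about 1 N, stays where left. Starts shut or a little open. The cabinet, fixed on the table, is grey with two white-fronted drawers (the lower one is not used), 240 deep x 260 wide x 140 mm tall; its front looks roughly towards the robot.
- cab_drawer0_handle (a point): Middle of the top drawer's bar handle: round bar 11 mm thick, 120 mm long along y, centre 35 mm in front of the drawer's face, 103 mm above the table; x points into the cabinet (the drawer pulls out along -x), y along the bar, z up. The cabinet's top is 37 mm higher.
- drawer_floor (a point): Point on the top drawer's inner floor, mid-width, 40 mm in front of its centre, 80 mm above the table; moves with the drawer; axes as at the handle. From here the inside runs x = -57 to +137, y = +-109 mm; walls rise to 118, the front panel to 128 mm above the table. Pulled out by P, the open part ends at about x = P - 64 mm; the cabinet covers the rest. Contents over 45 mm high stop it shutting.
- toy: Bystander: pale blue toy with a purple ball on top, 120 x 90 x 110 mm. Origin: centre of its underside.
- screwdriver: Bystander: screwdriver with a red round handle, 140 mm long. Origin: centre of its underside.
- partsbox: Bystander: flat clear parts box, 100 x 150 x 38 mm. Origin: centre of its underside.
Mind the look-alikes: they are no part of the job. What is shaped like the domino1 but pink or purple is not meant.

How it is judged (in metres and radians):
At the end, for the whole second after the job is handed in: Every domino present lies flat under the arm in one pile: centre at most 14 mm short of its place at the stops and 12 mm aside, within 0.15 rad of the press's length. Brush and scraper, if present, lie in the top drawer, shut to within 8 mm. All at rest (x of domino0 in the frame of press_bed between -0.014 and 0.01 m and y of domino0 in the frame of press_bed between -0.012 and 0.012 m and z of domino0 in the frame of press_bed between -0.003 and 0.0435 m and angle between the z axis of each of domino0, domino1, domino2, domino3, domino4 and the z axis of press_bed, either way round below 0.12 rad and angle between the x axis of each of domino0, domino1, domino2, domino3, domino4 and the x axis of press_bed, either way round below 0.15 rad and linear speed of each of domino0, domino1, domino2, domino3, domino4 below 0.02 m/s and x of domino1 in the frame of press_bed between -0.014 and 0.01 m and y of domino1 in the frame of press_bed between -0.012 and 0.012 m and z of domino1 in the frame of press_bed between -0.003 and 0.0435 m and x of domino2 in the frame of press_bed between -0.014 and 0.01 m and y of domino2 in the frame of press_bed between -0.012 and 0.012 m and z of domino2 in the frame of press_bed between -0.003 and 0.0435 m and x of domino3 in the frame of press_bed between -0.014 and 0.01 m and y of domino3 in the frame of press_bed between -0.012 and 0.012 m and z of domino3 in the frame of press_bed between -0.003 and 0.0435 m and x of domino4 in the frame of press_bed between -0.014 and 0.01 m and y of domino4 in the frame of press_bed between -0.012 and 0.012 m and z of domino4 in the frame of press_bed between -0.003 and 0.0435 m and x of brush in the frame of drawer_floor between -0.05 and 0.13 m and y of brush in the frame of drawer_floor between -0.1 and 0.1 m and z of brush in the frame of drawer_floor between -0.006 and 0.03 m and linear speed of each of brush, scraper below 0.03 m/s and x of scraper in the frame of drawer_floor between -0.05 and 0.13 m and y of scraper in the frame of drawer_floor between -0.1 and 0.1 m and z of scraper in the frame of drawer_floor between -0.006 and 0.03 m and value of joint cab_drawer0 below 0.008 m and velocity of joint press_arm between -0.1 and 0.1 rad/s); the robot touches nothing.
It fails at once if the toy is moved more than 30 mm (distance of toy from where it was at the start of the episode above 0.03 m).
It fails at once if the screwdriver is moved more than 30 mm (distance of screwdriver from where it was at the start of the episode above 0.03 m).
It fails at once if the parts box is moved more than 30 mm (distance of partsbox from where it was at the start of the episode above 0.03 m).
Of domino1, domino2, domino3, domino4 only 3 to 4 are there at a start; the rules pass over those that are not, and their reading is None.
Of brush, scraper only 1 to 2 are there at a start; the rules pass over those that are not, and their reading is None.
At some moment in a run one of domino1, domino2, domino3, domino4, brush, scraper may be knocked a few centimetres aside while the robot is not near it.
Once in a run the grip may slacken for a moment while it holds something.
It also fails if it takes over 210 s, if anything falls off the work surface, if the arm or the gripper's body presses on something with over 40 N, if the wrist force passes 120 N, or if a joint passes its speed limit or range.

### The arm

A 6-joint arm with a two-finger parallel gripper is mounted at the origin on the work surface. World frame = base frame: x ahead of the robot, y to its left, z up, the work surface at z = 0. Lengths are in mm, angles in rad, forces in N, time in s.
With the tool pointing down it reaches from about 275 to 1000 mm from the base axis. Payload 8.4 kg.
Tool frame: the origin (TCP) lies at the very end of the fingers, on their centre line; the grasp point (between the pads) lies 19 mm behind it; z points along the fingers, y is the direction in which the jaws open and shut (so a half turn about z gives the same grasp; the last joint's range is limited). The gripper opens to 85 mm and grips with 20 to 120 N. Pads are 22 mm wide; open, the fingers measure 114 mm over their backs; the gripper's body (76 mm by 85 mm) begins 54 mm behind the grasp point. The pads swing forward as they close: fully open they stand 13 mm farther back than shut.
Start: joints at [1.295, 0.353, 1.633, -0, 1.155, -0.002], TCP at [168.993, 601.722, 231.281] pointing down, gripper open.
Joint ranges: [-2.63, 2.63], [-0.92, 2.1], [0.06, 2.66], [-1.3, 4.44], [0, 2.69], [-3.02, 3.02]. Speed limits (rad/s): [2.22, 2.22, 2.79, 3.14, 3.14, 3.14].

### API

Orientations are given as [roll, pitch, yaw] about the fixed x, y, z axes, in that order (R = Rz(yaw) Ry(pitch) Rx(roll)).
In Python, from rig import sense, grab_frame, get_calibration, sign_off, boxes_of, trace gives the robot as it stands.
- The arm moves only by the tool servo_tool, never from a script. Its argument "rows" is a list of rows, each a list of 3 entries, a list of its own where there are three numbers: the finger opening in mm, from 0 to 85.4, then the shift along the tool's x, y, z in mm, then the turn, a rotation vector about the tool's x, y, z in degrees. A call has 1 to 8 rows; each row shifts and turns the commanded pose from where the row before left it, along the tool's axes as they then stand; what a row does not reach is not made up. A row lasts 1/8 s, in which the tool goes at most 62.5 mm and 10.7 degrees, less where a joint would pass 70% of its speed; a pose out of reach is approached as far as the arm can. A call is refused whole if a number of a shift passes 62.5 or a number of a turn 10.7, either way. A call with a gripper value outside its range is refused whole. The fingers move at their own pace and stop on an object; "force" is the grip in N (left out, the last holds). Time passes only in rows, so rows that do not move let the fingers close. It gives the time, the measured TCP pose, the force and the opening at its end, in the units of the state.
- sense(): the state, without advancing time (a new reading comes with each control period).
- grab_frame(name): name is "scene" or "top"; returns the picture (384x512x3 uint8, blue, green, red); there is no depth.
- get_calibration(name): a dict with "intrinsics" (3x3 intrinsics, pixels), "world_to_cam" (4x4, takes a point from world to camera coordinates). Camera axes: x right, y down, z forward; pixel columns grow to the right and rows downward; lengths in mm; the calibration is good to about 2 mm. A picture is of the moment at which its call begins. get_calibration takes no time and is no camera call.
- sign_off(): hands the job in, once; it reports no verdict.
Trained networks look in the newest picture that a camera, given by its name, has taken for a name from the list of things; names that differ only in an ending like _2 or _b are one class to them, and where a whole thing is asked for, a point or a joint stands for the part that bears it (a point fixed in the world has none). Each returns a list of dicts, best first, with "conf" (0 to 1); they miss things now and then, are a little off and sometimes report something else, mostly with a low value. They report only what shows in the picture. A call takes as long as a camera call. They do not tell look-alikes from the thing itself.
- boxes_of(camera, thing): "centre" ([x, y, z] in mm, in the coordinates of the camera as it stood for that picture, good to about 4 mm: the middle of the surface that is visible of it).
- trace(camera, thing): "mask" (384x512 bool, what is visible of it).
The state is a dict: "clock": time; "qpos": joint angles; "qvel": joint speeds; "joint_efforts": joint torques, N m; "eef_pos": TCP position; "tcp_rot": TCP orientation; "contact_force": force on the tool from outside, world axes, zero at the start; "wrist_torque": the same for the moment, N m; "opening": opening from 0.0 (shut) to 1.0 (fully open).
Only numpy, scipy, OpenCV 4.12 (cv2) and the standard library are available. Lean on these libraries where they do the work, as an engineer would, in place of code of your own. Each camera call takes 0.05 s, during which the arm holds its last target. There are 200 camera calls.

## Working session

There is one attempt and no reset: what is moved stays moved. The work goes in short steps, Python scripts to look and compute and a tool call to move; the robot and the scene stay as the last step left them, time stands still between calls to the robot, and variables do not carry over. Pictures are saved under pics/ and viewed, about 12 in all and at most 16, crops included, and the job is handed in when it is done.

Besides the shell and the picture viewer there is one more tool, called after "Emit:" as name(argument=value, ...) on one line, values as JSON. servo_tool: Moves the arm, as the interface text tells. Its arguments: {"type":"object","properties":{"rows":{"type":"array","items":{"type":"array"}},"force":{"type":"number"}},"required":["rows"]}

```bash
ls; mkdir -p pics; cat > h.py <<'E'
import numpy as np, cv2
from rig import *
def save(cam,fn,crop=None,scale=1):
    im=grab_frame(cam)
    o=im
    if crop: x0,y0,x1,y1=crop; o=im[y0:y1,x0:x1]
    if scale!=1: o=cv2.resize(o,None,fx=scale,fy=scale,interpolation=cv2.INTER_CUBIC)
    cv2.imwrite('pics/'+fn,o); return im
def cal(c):
    d=get_calibration(c); return np.array(d['intrinsics'],float),np.array(d['world_to_cam'],float)
def px2w(c,uv,z):
    K,T=cal(c); R=T[:3,:3];t=T[:3,3]
    o=-R.T@t; d=R.T@np.linalg.inv(K)@np.array([uv[0],uv[1],1.]); s=(z-o[2])/d[2]; return o+s*d
def w2px(c,p):
    K,T=cal(c); q=K@(T[:3,:3]@np.array(p,float)+T[:3,3]); return q[:2]/q[2]
def c2w(c,p):
    K,T=cal(c); return T[:3,:3].T@(np.array(p)-T[:3,3])
E
python3 - <<'E'
from h import *
a=save('top','t0.png',scale=1.5);b=save('scene','s0.png',scale=1.5)
print(sense())
for c in('top','scene'):
    K,T=cal(c);print(c,K.round(1).tolist(),(-T[:3,:3].T@T[:3,3]).round(0),T[:3,:3].round(2).tolist())
E
```

```text
pics
{'clock': 0.1, 'qpos': array([ 1.29464562e+00,  3.53576212e-01,  1.63402556e+00,  4.60330124e-05,
        1.15518864e+00, -2.41078774e-03]), 'qvel': array([-1.03307872e-03, -1.61965395e-03, -1.31787568e-03, -1.12921937e-03,
       -6.47149467e-04,  5.84605130e-05]), 'joint_efforts': array([ 2.27694181e-03, -6.06357694e+01, -3.42823792e+01,  1.30387543e-04,
        3.98503922e-03, -8.67267261e-06]), 'eef_pos': array([168.84146862, 601.34352329, 230.65305935]), 'tcp_rot': array([-3.14039500e+00, -4.49793887e-05,  2.86783410e+00]), 'contact_force': array([0.76361118, 0.1919407 , 0.11727834]), 'wrist_torque': array([ 0.03597734, -0.01700453,  0.01579981]), 'opening': 1.0020187781672856}
top [[397.6, 0.0, 258.0], [0.0, 397.6, 186.7], [0.0, 0.0, 1.0]] [ 311.   26. 1305.] [[0.09, -1.0, 0.01], [-0.98, -0.09, -0.2], [0.2, 0.01, -0.98]]
scene [[373.5, 0.0, 256.4], [0.0, 373.5, 186.6], [0.0, 0.0, 1.0]] [1335.  -12.  728.] [[0.06, 1.0, 0.02], [0.63, -0.02, -0.77], [-0.77, 0.06, -0.63]]
```

View pics/t0.png

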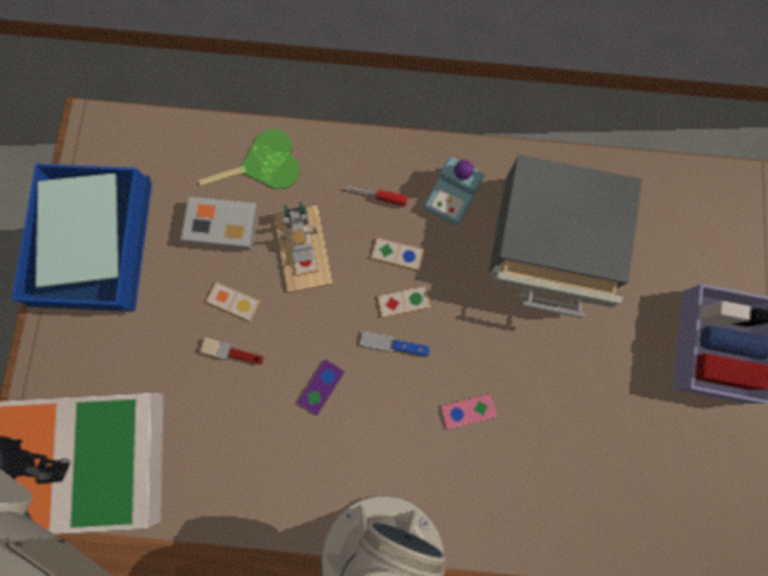

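View pics/s0.png

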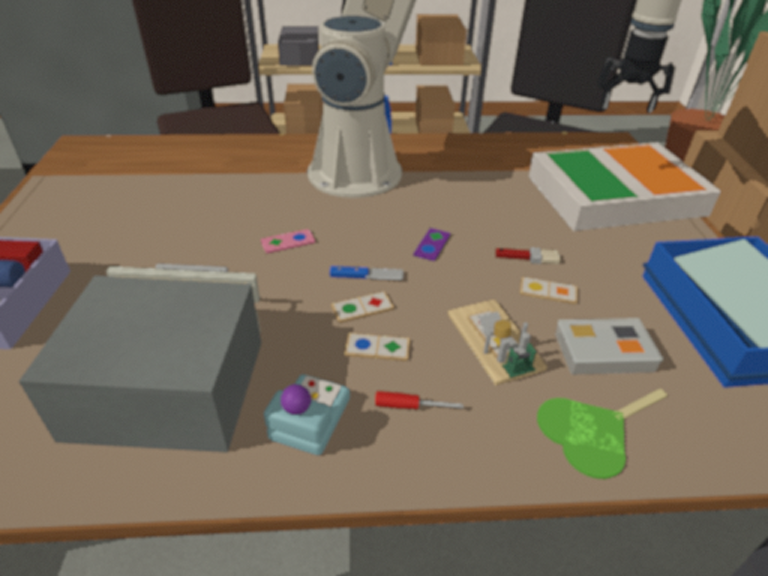

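```bash
cat >> h.py <<'E'
def rects(cam,thing,z,n=6,minconf=0.2):
    out=[]
    for d in trace(cam,thing)[:n]:
        if d['conf']<minconf: continue
        m=d['mask'].astype(np.uint8)
        cs,_=cv2.findContours(m,cv2.RETR_EXTERNAL,cv2.CHAIN_APPROX_NONE)
        c=max(cs,key=cv2.contourArea)[:,0,:].astype(float)
        uv=c.mean(0)
        W=np.array([px2w(cam,p,z)[:2] for p in c],np.float32)
        r=cv2.minAreaRect(W); b=cv2.boxPoints(r)
        e=[b[1]-b[0],b[2]-b[1]]; l=max(e,key=np.linalg.norm); a=np.degrees(np.arctan2(l[1],l[0]))
        a=(a+90)%180-90
        out.append((round(d['conf'],2),(uv).round(0).tolist(),np.round(r[0],0).tolist(),sorted(np.round(r[1],0).tolist()),round(float(a),1)))
    return out
E
python3 - <<'E'
from h import *
im=save('top','t1.png'); 
for n,z in [('domino1',8),('domino2',8),('domino3',8),('domino4',8),('brush',14),('scraper',14),('press',12),('partsbox',38),('toy',60),('screwdriver',15),('cab_drawer0_handle',108)]:
    print(n,rects('top',n,z))
for n in ['press','press_foot','press_lip','press_arm','cab_drawer0_handle','cab_drawer0','domino0','drawer_floor']:
    for d in boxes_of('top',n)[:2]: print(n,round(d['conf'],2),c2w('top',d['centre']).round(0))
cv2.imwrite('pics/t1c.png',np.hstack([cv2.resize(im[120:220,160:240],None,fx=5,fy=5,interpolation=cv2.INTER_CUBIC),cv2.resize(im[90:240,320:440],None,fx=3.333,fy=3.3333,interpolation=cv2.INTER_CUBIC)[:500,:400]]))
E
```

```text
domino1 [(0.96, [264.0, 169.0], [638.0, 29.0], [52.0, 108.0], 81.0), (0.9, [312.0, 274.0], [309.0, -154.0], [47.0, 107.0], -70.9), (0.7, [213.0, 257.0], [329.0, 165.0], [50.0, 108.0], -25.2), (0.69, [269.0, 201.0], [530.0, 5.0], [49.0, 109.0], -71.0), (0.68, [154.0, 200.0], [495.0, 380.0], [50.0, 110.0], 71.2), (0.53, [203.0, 178.0], [587.0, 229.0], [27.0, 46.0], -70.0)]
domino2 [(0.96, [264.0, 169.0], [638.0, 29.0], [52.0, 108.0], 81.0), (0.9, [312.0, 274.0], [309.0, -154.0], [47.0, 107.0], -70.9), (0.7, [213.0, 257.0], [329.0, 165.0], [50.0, 108.0], -25.2), (0.69, [269.0, 201.0], [530.0, 5.0], [49.0, 109.0], -71.0), (0.68, [154.0, 200.0], [495.0, 380.0], [50.0, 110.0], 71.2), (0.53, [203.0, 178.0], [587.0, 229.0], [27.0, 46.0], -70.0)]
domino3 [(0.96, [264.0, 169.0], [638.0, 29.0], [52.0, 108.0], 81.0), (0.9, [312.0, 274.0], [309.0, -154.0], [47.0, 107.0], -70.9), (0.7, [213.0, 257.0], [329.0, 165.0], [50.0, 108.0], -25.2), (0.69, [269.0, 201.0], [530.0, 5.0], [49.0, 109.0], -71.0), (0.68, [154.0, 200.0], [495.0, 380.0], [50.0, 110.0], 71.2), (0.53, [203.0, 178.0], [587.0, 229.0], 
[... 716 characters left out ...]
.0, 157.0], 89.3)]
toy [(0.89, [302.0, 126.0], [784.0, -82.0], [94.0, 148.0], -22.3), (0.35, [204.0, 176.0], [582.0, 223.0], [45.0, 52.0], -65.4), (0.34, [199.0, 158.0], [643.0, 245.0], [38.0, 111.0], 20.7)]
screwdriver [(0.66, [260.0, 131.0], [767.0, 56.0], [28.0, 76.0], 79.5)]
cab_drawer0_handle [(0.58, [371.0, 192.0], [565.0, -302.0], [90.0, 263.0], 84.1)]
press 0.84 [631. 246.  10.]
press_foot 0.87 [628. 246.  40.]
press_foot 0.22 [791. -86.  32.]
press_lip 0.56 [634. 248.  38.]
press_arm 0.57 [633. 248.  38.]
cab_drawer0_handle 0.9 [ 578. -309.  104.]
cab_drawer0_handle 0.44 [636.  33.   6.]
domino0 0.9 [634.  32.   7.]
domino0 0.74 [497. 383.   6.]
drawer_floor 0.84 [ 575. -304.  102.]
```

View pics/t1c.png

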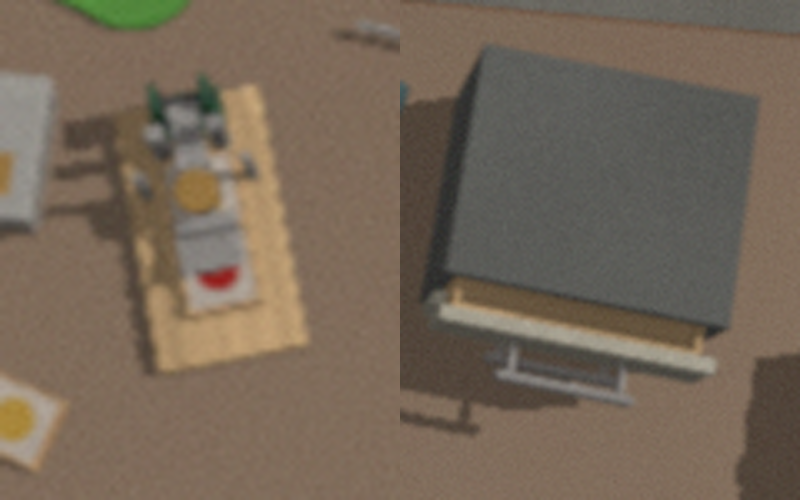

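```bash
python3 - <<'E'
from h import *
P=[px2w('top',p,12)[:2] for p in [(191.4,194.6),(221.2,189.2),(212,137.6),(183,142.4)]]
FL,FR,BR,BL=P; print(np.round(P,0).tolist())
F=(FL+FR)/2;B=(BL+BR)/2;d=B-F;print('len',np.linalg.norm(d),'w',np.linalg.norm(FL-FR),'yaw',np.degrees(np.arctan2(d[1],d[0])))
s=(FL+BL)/2-(FR+BR)/2; print('yaw2',np.degrees(np.arctan2(-s[0],s[1])))
u=d/np.linalg.norm(d);print('origin',F+u*87, B-u*98)
# domino0 front corners, z=20
q=[px2w('top',p,20)[:2] for p in [(160+190/5,120+314/5),(160+257/5,120+299/5)]];print('dom0 front',np.round(q,0).tolist())
# bar ends
q=[px2w('top',p,106)[:2] for p in [(349.4,203.1),(389.6,210.6)]];print('bar',np.round(q,0).tolist(),np.degrees(np.arctan2(*(q[0]-q[1])[::-1])))
# cabinet front top edge
q=[px2w('top',(320+(x-400)/3.333,90+y/3.333),140)[:2] for x,y in[(447,272),(726,327),(484,47),(758,98)]];print('cab top',np.round(q,0).tolist())
q=[px2w('top',(320+(x-400)/3.333,90+y/3.333),128)[:2] for x,y in[(432,296),(715,362),]];print('drawer front',np.round(q,0).tolist())
print(w2px('top',(638,29,8)))
E
```

```text
[[526.0, 260.0], [553.0, 165.0], [728.0, 216.0], [701.0, 312.0]]
len 182.66861072298818 w 99.72679630123793 yaw 16.295792790363524
yaw2 15.66921968418673
origin [622.72155939 236.95198359] [620.48383158 236.29780455]
dom0 front [[566.0, 242.0], [580.0, 200.0]]
bar [[530.0, -240.0], [518.0, -363.0]] 84.68306698910217
cab top [[615.0, -182.0], [588.0, -435.0], [835.0, -204.0], [809.0, -461.0]]
drawer front [[595.0, -172.0], [558.0, -430.0]]
[264.269403   168.47169031]
```

```bash
cat >> h.py <<'E'
import json
from scipy.spatial.transform import Rotation as Ro
def plan(wps,start=None):
    """wps: (x,y,z,yaw_deg,opening[,step]) ; prints integer rows, cumulative rounding corrected"""
    s=sense(); p=np.array(s['eef_pos']); R=Ro.from_euler('xyz',s['tcp_rot'])
    if start is not None: p=np.array(start[:3],float); R=Ro.from_euler('xyz',[np.pi,0,np.radians(start[3])])
    rows=[]
    for w in wps:
        step=w[5] if len(w)>5 else 45
        t=np.array(w[:3],float); T=Ro.from_euler('xyz',[np.pi,0,np.radians(w[3])])
        rv=np.degrees((R.inv()*T).as_rotvec()); 
        n=max(1,int(np.ceil(np.linalg.norm(t-p)/step)),int(np.ceil(abs(rv[2])/10.2)))
        for k in range(n):
            d=np.round(R.inv().apply((t-p)/(n-k)),0)
            r=(R.inv()*T).as_rotvec(degrees=True)/(n-k); r=np.round(r,1) if n-k==1 else np.round(r,0)
            p=p+R.apply(d); R=R*Ro.from_rotvec(r,degrees=True)
            rows.append([w[4],[int(v) for v in d],[float(v) if v%1 else int(v) for v in r]])
    for i in range(0,len(rows),8): print(json.dumps(rows[i:i+8]).replace(' ',''))
    print('end',p.round(1),'yaw',round(R.as_euler('xyz',degrees=True)[2],1))
E
python3 - <<'E'
from h import *
plan([(482,342,90,71.2,70),(482,342,-1,71.2,66,30)])
E
```

```text
[[70,[-37,-17,14],[0,0,9]],[70,[-39,-10,14],[0,0,9]],[70,[-41,-4,14],[0,0,9]],[70,[-41,2,14],[0,0,9]],[70,[-40,8,14],[0,0,10]],[70,[-38,15,14],[0,0,9]],[70,[-35,21,14],[0,0,10]],[70,[-30,27,14],[0,0,9]]]
[[70,[-26,31,15],[0,0,10]],[70,[-20,35,14],[0,0,9.1]],[66,[0,0,23],[0,0,0]],[66,[0,0,23],[0,0,0]],[66,[0,0,23],[0,0,0]],[66,[0,0,22],[0,0,0]]]
end [482.2 342.1  -0.7] yaw 71.2
```

Emit:
servo_tool(rows=[[70, [-37, -17, 14], [0, 0, 9]], [70, [-39, -10, 14], [0, 0, 9]], [70, [-41, -4, 14], [0, 0, 9]], [70, [-41, 2, 14], [0, 0, 9]], [70, [-40, 8, 14], [0, 0, 10]], [70, [-38, 15, 14], [0, 0, 9]], [70, [-35, 21, 14], [0, 0, 10]], [70, [-30, 27, 14], [0, 0, 9]]], force=40)

```text
clock: 2.1
eef_pos: [420.9, 392.7, 119.0]
tcp_rot: [3.141, -0.0, 1.571]
contact_force: [0.2, 1.0, 0.2]
opening: 0.821
```

Emit:
servo_tool(rows=[[70, [-26, 31, 15], [0, 0, 10]], [70, [-20, 35, 14], [0, 0, 9.1]], [66, [0, 0, 23], [0, 0, 0]], [66, [0, 0, 23], [0, 0, 0]], [66, [0, 0, 0], [0, 0, 0]], [66, [0, 0, 0], [0, 0, 0]]])

```text
clock: 2.85
eef_pos: [482.4, 342.4, 45.0]
tcp_rot: [3.141, -0.0, 1.243]
contact_force: [0.1, 0.1, 0.7]
opening: 0.773
```

Emit:
servo_tool(rows=[[64, [0, 0, 23], [0, 0, 0]], [64, [0, 0, 16], [0, 0, 0]], [64, [0, 0, 6], [0, 0, 0]], [64, [0, 0, 0], [0, 0, 0]], [40, [0, 0, 0], [0, 0, 0]], [40, [0, 0, 0], [0, 0, 0]], [40, [0, 0, 0], [0, 0, 0]], [40, [0, 0, 0], [0, 0, 0]]])

```text
clock: 3.85
eef_pos: [482.6, 342.4, 0.2]
tcp_rot: [3.141, -0.001, 1.243]
contact_force: [-1.2, -0.9, 6.8]
opening: 0.572
```

```bash
python3 - <<'E'
from h import *
print(sense()['contact_force'],sense()['opening'])
save('scene','s1.png',(320,120,480,240),5)
E
```

```text
[-1.16749731 -0.94064086  6.75485214] 0.571844496916084
```

View pics/s1.png

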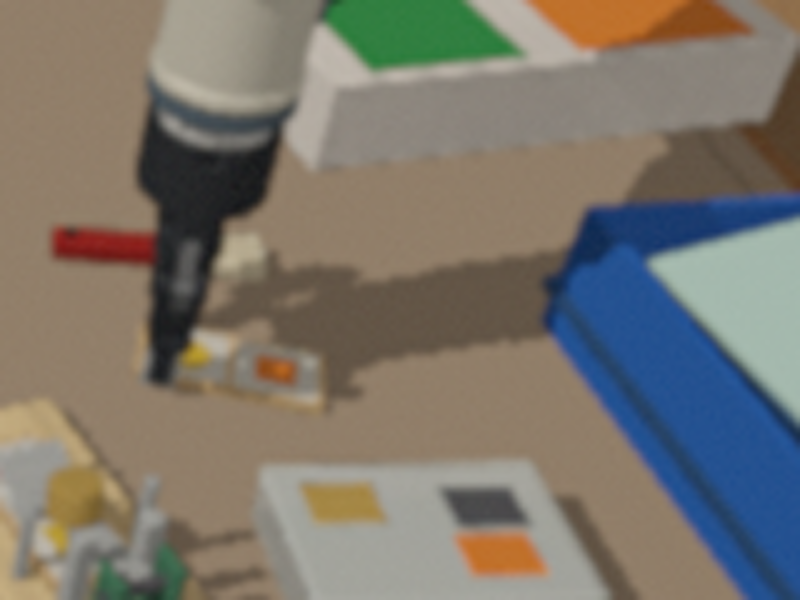

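Emit:
servo_tool(rows=[[40, [0, 0, -10], [0, 0, 0]], [40, [0, 0, -25], [0, 0, 0]], [40, [0, 0, -35], [0, 0, 0]]])

```text
clock: 4.28
eef_pos: [481.6, 341.7, 69.8]
tcp_rot: [-3.141, 0.001, 1.243]
contact_force: [0.2, 0.6, -0.3]
opening: 0.568
```

```bash
cat >> h.py <<'E'
PO=np.array([621.5,236.6]);PY=16.0
def pr(x,y=0): 
    a=np.radians(PY); return PO+np.array([x*np.cos(a)-y*np.sin(a),x*np.sin(a)+y*np.cos(a)])
E
python3 - <<'E'
from h import *
print(sense()['eef_pos'],sense()['opening'],sense()['contact_force'])
a=pr(-143);plan([(*a,60,16,40)]);plan([(*pr(-143),23,16,40,20),(*pr(-110),23,16,40,12),(*pr(-41),22,16,40,12)],start=(*a,60,16))
E
```

```text
[481.56315582 341.65658878  69.7986855 ] 0.5684686970549199 [ 0.20400259  0.58037401 -0.31286492]
[[40,[-23,8,2],[0,0,9]],[40,[-21,12,2],[0,0,9]],[40,[-19,15,1],[0,0,9]],[40,[-16,17,2],[0,0,9]],[40,[-14,20,1],[0,0,10]],[40,[-10,22,2],[0,0.1,9.2]]]
end [484.  197.   59.9] yaw 16.0
[[40,[0,0,19],[0,0,0]],[40,[0,0,18],[0,0,0]],[40,[11,0,0],[0,0,0]],[40,[11,0,0],[0,0,0]],[40,[11,0,0],[0,0,0]],[40,[11,0,0],[0,0,0]],[40,[12,0,0],[0,0,0]],[40,[11,0,0],[0,0,0]]]
[[40,[12,0,0],[0,0,0]],[40,[11,0,0],[0,0,0]],[40,[12,0,1],[0,0,0]]]
end [582.1 225.3  22. ] yaw 16.0
```

Emit:
servo_tool(rows=[[40, [-23, 8, 2], [0, 0, 9]], [40, [-21, 12, 2], [0, 0, 9]], [40, [-19, 15, 1], [0, 0, 9]], [40, [-16, 17, 2], [0, 0, 9]], [40, [-14, 20, 1], [0, 0, 10]], [40, [-10, 22, 2], [0, 0, 9.2]], [40, [0, 0, 0], [0, 0, 0]]], force=60)

```text
clock: 5.15
eef_pos: [484.4, 196.3, 59.6]
tcp_rot: [3.141, 0.0, 0.278]
contact_force: [-0.3, 0.6, -0.4]
opening: 0.557
```

Emit:
servo_tool(rows=[[40, [0, 0, 19], [0, 0, 0]], [40, [0, 0, 18], [0, 0, 0]], [40, [0, 0, 0], [0, 0, 0]]])

```text
clock: 5.52
eef_pos: [483.6, 197.6, 21.1]
tcp_rot: [3.141, 0.002, 0.281]
contact_force: [0.7, -0.2, -0.4]
opening: 0.556
```

```bash
python3 - <<'E'
from h import *
print(sense()['eef_pos'],sense()['opening'],sense()['contact_force'])
a=save('scene','s2.png');b=grab_frame('top')
f=lambda i,x,y:cv2.resize(i[y:y+100,x:x+80],None,fx=5,fy=5,interpolation=cv2.INTER_CUBIC)
cv2.imwrite('pics/c2.png',np.hstack([f(a,290,165),f(b,165,125)]))
E
```

```text
[483.62880215 197.57041269  21.07362089] 0.5559733247714759 [ 0.73165252 -0.19690484 -0.42119928]
```

View pics/c2.png

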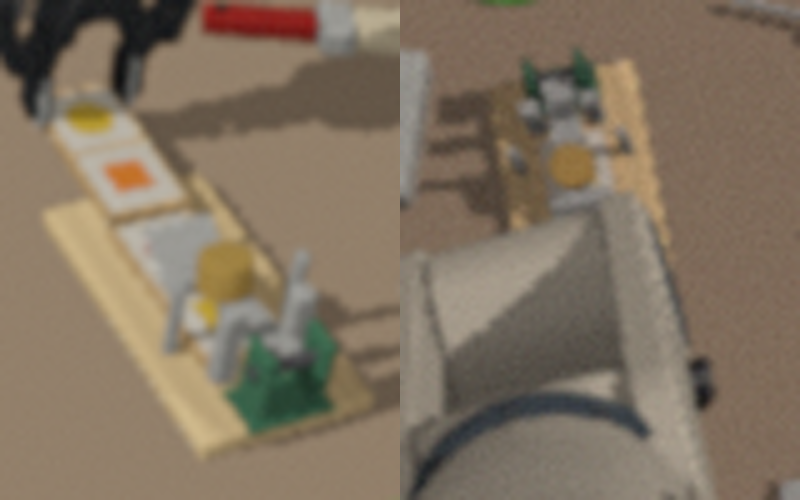

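Emit:
servo_tool(rows=[[40, [6, 0, -2], [0, 0, 0]], [40, [9, 0, 0], [0, 0, 0]], [40, [9, 0, 0], [0, 0, 0]], [40, [9, 0, 0], [0, 0, 0]], [40, [0, 0, 0], [0, 0, 0]]])

```text
clock: 6.25
eef_pos: [516.9, 206.6, 24.1]
tcp_rot: [3.142, -0.0, 0.279]
contact_force: [-0.3, 0.6, -2.0]
opening: 0.56
```

Emit:
servo_tool(rows=[[40, [9, 0, 0], [0, 0, 0]], [40, [9, 0, 0], [0, 0, 0]], [40, [9, 0, 0], [0, 0, 0]], [40, [9, 0, 0], [0, 0, 0]], [40, [0, 0, 0], [0, 0, 0]]])

```text
clock: 6.88
eef_pos: [552.2, 216.9, 24.5]
tcp_rot: [-3.141, -0.002, 0.279]
contact_force: [-0.0, 0.5, -1.6]
opening: 0.554
```

```bash
python3 - <<'E'
from h import *
s=sense();print(s['eef_pos'],s['opening'],s['contact_force'],s['tcp_rot'])
p=s['eef_pos'][:2]-PO;a=np.radians(16);print('press xy',p@[np.cos(a),np.sin(a)],p@[-np.sin(a),np.cos(a)])
a=save('scene','s3.png');b=grab_frame('top')
f=lambda i,x,y:cv2.resize(i[y:y+100,x:x+80],None,fx=5,fy=5,interpolation=cv2.INTER_CUBIC)
cv2.imwrite('pics/c3.png',np.hstack([f(a,290,165),f(b,165,125)]))
E
```

```text
[552.2338956  216.88356968  24.49606342] 0.5544536913478616 [-0.03275911  0.54936632 -1.5741177 ] [-3.14143549e+00 -1.73780090e-03  2.79341992e-01]
press xy -72.01743770742885 0.13967661720699032
```

View pics/c3.png

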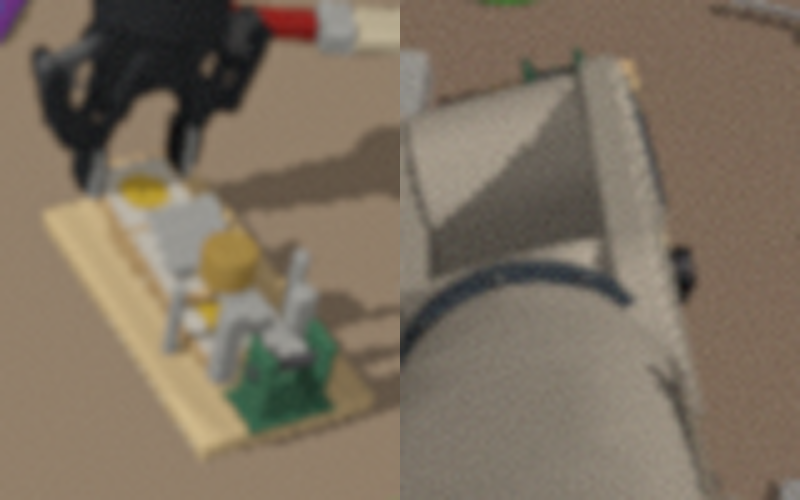

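Emit:
servo_tool(rows=[[40, [9, 0, 1], [0, 0, 0]], [40, [9, 0, 1], [0, 0, 0]], [40, [8, 0, 0], [0, 0, 0]], [40, [0, 0, 0], [0, 0, 0]]])

```text
clock: 7.48
eef_pos: [577.0, 223.9, 22.3]
tcp_rot: [-3.142, -0.001, 0.279]
contact_force: [0.5, -0.1, -2.3]
opening: 0.557
```

Emit:
servo_tool(rows=[[40, [3, 0, 0], [0, 0, 0]], [40, [2, 0, 0], [0, 0, 0]], [40, [0, 0, 0], [0, 0, 0]]])

```text
clock: 7.85
eef_pos: [580.8, 225.0, 22.3]
tcp_rot: [3.142, -0.0, 0.279]
contact_force: [0.1, 0.6, -2.3]
opening: 0.556
```

Emit:
servo_tool(rows=[[40, [2, 0, 0], [0, 0, 0]], [40, [0, 0, 0], [0, 0, 0]]])

```text
clock: 8.1
eef_pos: [582.8, 225.6, 22.3]
tcp_rot: [-3.142, -0.0, 0.279]
contact_force: [-0.1, -0.0, -1.0]
opening: 0.555
```

Emit:
servo_tool(rows=[[40, [2, 0, 0], [0, 0, 0]], [40, [0, 0, 0], [0, 0, 0]]])

```text
clock: 8.35
eef_pos: [584.8, 226.2, 22.3]
tcp_rot: [-3.142, -0.0, 0.28]
contact_force: [0.4, 0.5, -2.4]
opening: 0.558
```

Emit:
servo_tool(rows=[[40, [2, 0, 0], [0, 0, 0]], [40, [0, 0, 0], [0, 0, 0]]])

```text
clock: 8.6
eef_pos: [586.7, 226.7, 22.3]
tcp_rot: [3.142, -0.0, 0.279]
contact_force: [-0.0, 0.0, -1.9]
opening: 0.559
```

Emit:
servo_tool(rows=[[40, [2, 0, 0], [0, 0, 0]], [40, [0, 0, 0], [0, 0, 0]]])

```text
clock: 8.85
eef_pos: [586.9, 226.7, 21.7]
tcp_rot: [3.141, 0.003, 0.28]
contact_force: [-4.8, -1.8, -1.6]
opening: 0.554
```

Emit:
servo_tool(rows=[[62, [-1, 0, 0], [0, 0, 0]], [62, [0, 0, 0], [0, 0, 0]], [62, [0, 0, 0], [0, 0, 0]], [62, [0, 0, 0], [0, 0, 0]], [62, [-20, 0, -1], [0, 0, 0]], [62, [-30, 0, -10], [0, 0, 0]], [62, [-20, 0, -30], [0, 0, 0]], [62, [0, 0, -40], [0, 0, 0]]])

```text
clock: 9.85
eef_pos: [517.8, 206.8, 103.2]
tcp_rot: [3.141, 0.003, 0.28]
contact_force: [0.8, 0.4, -0.4]
opening: 0.725
```

```bash
python3 - <<'E'
from h import *
a=save('scene','s4.png');b=grab_frame('top')
f=lambda i,x,y:cv2.resize(i[y:y+100,x:x+80],None,fx=5,fy=5,interpolation=cv2.INTER_CUBIC)
cv2.imwrite('pics/c4.png',np.hstack([f(a,290,165),f(b,165,125)]))
for r in rects('top','domino1',8): print(r)
plan([(543,-33,90,109,66),(543,-33,50,109,66)])
E
```

```text
(0.74, [312.0, 274.0], [307.0, -153.0], [52.0, 113.0], -66.8)
(0.65, [268.0, 200.0], [531.0, 6.0], [51.0, 109.0], -73.1)
(0.58, [264.0, 169.0], [637.0, 29.0], [52.0, 110.0], 80.2)
[[66,[-5,24,2],[0,0,-9]],[66,[-8,23,1],[0,0,-9]],[66,[-12,21,2],[0,0,-9]],[66,[-15,19,1],[0,0,-9]],[66,[-18,17,2],[0,0,-9]],[66,[-20,13,1],[0,0,-10]],[66,[-22,10,2],[0,0,-9]],[66,[-23,6,1],[0,0,-10]]]
[[66,[-24,2,2],[0,0,-9]],[66,[-24,-1,1],[0.3,0,-10]],[66,[0,0,40],[0,0,0]]]
end [542.9 -32.6  50.2] yaw 109.0
```

View pics/c4.png

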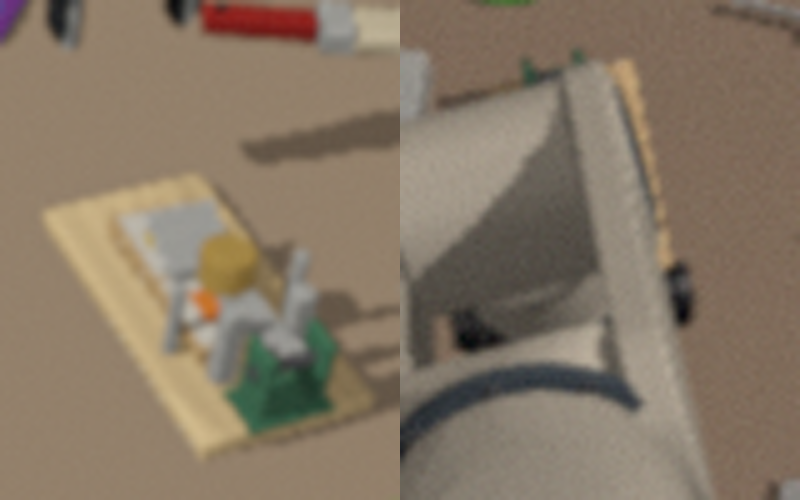

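Emit:
servo_tool(rows=[[66, [-5, 24, 2], [0, 0, -9]], [66, [-8, 23, 1], [0, 0, -9]], [66, [-12, 21, 2], [0, 0, -9]], [66, [-15, 19, 1], [0, 0, -9]], [66, [-18, 17, 2], [0, 0, -9]], [66, [-20, 13, 1], [0, 0, -10]], [66, [-22, 10, 2], [0, 0, -9]], [66, [-23, 6, 1], [0, 0, -10]]])

```text
clock: 11.0
eef_pos: [535.9, 13.7, 90.1]
tcp_rot: [-3.14, 0.0, 1.576]
contact_force: [0.4, 0.1, -0.6]
opening: 0.77
```

Emit:
servo_tool(rows=[[66, [-24, 2, 2], [0, 0, -9]], [66, [-24, -1, 1], [0, 0, -9]], [66, [0, 0, 40], [0, 0, 0]], [64, [0, 0, 30], [0, 0, 0]], [64, [0, 0, 18], [0, 0, 0]], [64, [0, 0, 0], [0, 0, 0]]], force=40)

```text
clock: 11.75
eef_pos: [540.1, -33.2, -1.2]
tcp_rot: [-3.139, -0.001, 1.885]
contact_force: [-0.1, 0.5, 0.5]
opening: 0.745
```

Emit:
servo_tool(rows=[[64, [0, 0, -3], [0, 0, 0]], [40, [0, 0, 0], [0, 0, 0]], [40, [0, 0, 0], [0, 0, 0]], [40, [0, 0, 0], [0, 0, 0]], [40, [0, 0, 0], [0, 0, 0]]])

```text
clock: 12.38
eef_pos: [542.8, -33.6, 6.2]
tcp_rot: [3.138, 0.002, 1.886]
contact_force: [-6.5, -2.6, 24.7]
opening: 0.471
```

Emit:
servo_tool(rows=[[40, [0, 0, -10], [0, 0, 0]], [40, [0, 0, -25], [0, 0, 0]], [40, [0, 0, -35], [0, 0, 0]], [40, [0, 0, 0], [0, 0, 0]]], force=60)

```text
clock: 12.88
eef_pos: [543.5, -33.4, 76.4]
tcp_rot: [3.136, 0.002, 1.885]
contact_force: [-0.3, 0.9, -0.5]
opening: 0.469
```

```bash
python3 - <<'E'
from h import *
a=pr(-150);plan([(*a,64,16,40)])
for r in rects('top','domino1',8)+rects('scene','domino1',8): print(r)
E
```

```text
[[40,[24,1,1],[0,0,9]],[40,[24,-3,1],[0,0,9]],[40,[23,-7,1],[0,0,9]],[40,[21,-10,1],[0,0,9]],[40,[20,-13,1],[0,0,9]],[40,[17,-16,1],[0,0,9]],[40,[15,-19,1],[0,0,10]],[40,[11,-21,2],[0,0,9]]]
[[40,[8,-23,1],[0,0,10]],[40,[3,-23,2],[0.1,-0.3,9]]]
end [477.1 195.3  64. ] yaw 16.0
(0.74, [312.0, 274.0], [307.0, -153.0], [52.0, 113.0], -66.8)
(0.65, [268.0, 200.0], [531.0, 6.0], [51.0, 109.0], -73.1)
(0.58, [264.0, 169.0], [637.0, 29.0], [52.0, 110.0], 80.2)
(0.96, [252.0, 231.0], [644.0, 30.0], [56.0, 110.0], 81.1)
(0.86, [191.0, 160.0], [317.0, -151.0], [61.0, 109.0], -69.4)
(0.79, [319.0, 216.0], [596.0, 220.0], [19.0, 77.0], 7.4)
(0.75, [241.0, 204.0], [537.0, 4.0], [58.0, 111.0], -72.0)
```

```bash
python3 - <<'E'
from h import *
a=save('scene','s5.png');grab_frame('top')
cv2.imwrite('pics/c5.png',cv2.resize(a[130:260,190:330],None,fx=4,fy=4,interpolation=cv2.INTER_CUBIC))
for r in rects('top','domino1',8)+rects('scene','domino1',8): print(r)
print(w2px('scene',(542,-33,0)),sense()['eef_pos'])
E
```

```text
(0.77, [255.0, 167.0], [641.0, 60.0], [50.0, 53.0], -10.9)
(0.57, [254.0, 202.0], [521.0, 52.0], [20.0, 47.0], 5.4)
(0.5, [205.0, 168.0], [629.0, 239.0], [51.0, 112.0], 13.8)
(0.87, [288.0, 163.0], [336.0, 166.0], [55.0, 121.0], -28.5)
(0.86, [251.0, 231.0], [645.0, 29.0], [54.0, 110.0], 82.6)
(0.71, [241.0, 204.0], [538.0, 7.0], [60.0, 112.0], -72.1)
(0.68, [320.0, 212.0], [585.0, 220.0], [40.0, 85.0], -18.2)
(0.6, [191.0, 160.0], [316.0, -152.0], [61.0, 111.0], -68.9)
(0.27, [267.0, 267.0], [766.0, 65.0], [31.0, 90.0], 81.7)
[227.72689897 207.41300153] [540.54209548 -33.28285631  72.45257645]
```

View pics/c5.png

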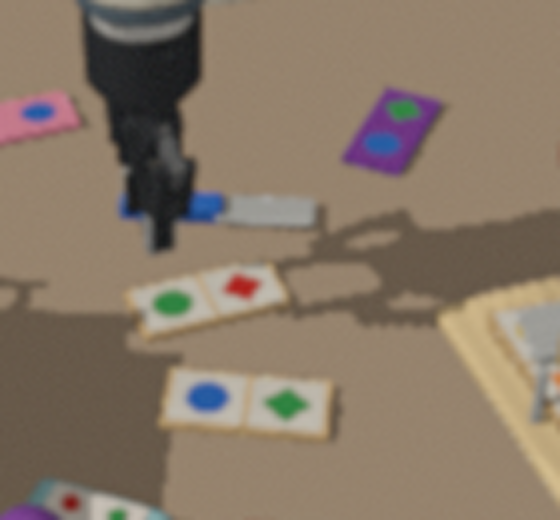

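Emit:
servo_tool(rows=[[66, [2, 3, 20], [0, 0, 0]], [66, [0, 0, 30], [0, 0, 0]], [64, [0, 0, 20], [0, 0, 0]], [62, [0, 0, 2], [0, 0, 0]], [62, [0, 0, 0], [0, 0, 0]], [62, [0, 0, 0], [0, 0, 0]]], force=40)

```text
clock: 13.92
eef_pos: [544.0, -30.6, 2.0]
tcp_rot: [3.14, 0.0, 1.885]
contact_force: [0.1, -0.6, -0.5]
opening: 0.725
```

Emit:
servo_tool(rows=[[62, [0, 0, 3], [0, 0, 0]], [40, [0, 0, 0], [0, 0, 0]], [40, [0, 0, 0], [0, 0, 0]], [40, [0, 0, 0], [0, 0, 0]], [40, [0, 0, 0], [0, 0, 0]]])

```text
clock: 14.55
eef_pos: [543.7, -30.5, -1.2]
tcp_rot: [3.141, 0.0, 1.885]
contact_force: [-2.5, 1.2, 6.2]
opening: 0.571
```

Emit:
servo_tool(rows=[[40, [0, 0, -10], [0, 0, 0]], [40, [0, 0, -25], [0, 0, 0]], [40, [0, 0, -35], [0, 0, 0]], [40, [0, 0, 0], [0, 0, 0]]], force=60)

```text
clock: 15.05
eef_pos: [545.4, -30.6, 71.0]
tcp_rot: [3.137, 0.002, 1.885]
contact_force: [-0.5, 0.4, 0.5]
opening: 0.559
```

```bash
python3 - <<'E'
from h import *
a=pr(-150);plan([(*a,70,16,40)])
E
```

```text
[[40,[24,1,0],[0,0,9]],[40,[23,-3,0],[0,0,9]],[40,[23,-7,0],[0,0,9]],[40,[21,-10,0],[0,0,9]],[40,[19,-14,0],[0,0,9]],[40,[17,-16,0],[0,0,9]],[40,[14,-19,0],[0,0,10]],[40,[11,-21,0],[0,0,9]]]
[[40,[7,-22,0],[0,0,10]],[40,[4,-24,1],[0.1,-0.3,9]]]
end [477.5 195.6  69.6] yaw 16.0
```

Emit:
servo_tool(rows=[[40, [24, 1, 0], [0, 0, 9]], [40, [23, -3, 0], [0, 0, 9]], [40, [23, -7, 0], [0, 0, 9]], [40, [21, -10, 0], [0, 0, 9]], [40, [19, -14, 0], [0, 0, 9]], [40, [17, -16, 0], [0, 0, 9]], [40, [14, -19, 0], [0, 0, 10]], [40, [11, -21, 0], [0, 0, 9]]])

```text
clock: 16.05
eef_pos: [488.2, 150.7, 67.7]
tcp_rot: [-3.141, 0.001, 0.606]
contact_force: [0.2, -1.3, -0.6]
opening: 0.561
```

Emit:
servo_tool(rows=[[40, [7, -22, 0], [0, 0, 10]], [40, [4, -24, 1], [0, 0, 9]], [40, [0, 0, 20], [0, 0, 0]], [40, [0, 0, 19], [0, 0, 0]], [40, [0, 0, 0], [0, 0, 0]], [40, [0, 0, 0], [0, 0, 0]]])

```text
clock: 16.8
eef_pos: [475.6, 195.6, 28.5]
tcp_rot: [3.142, 0.0, 0.279]
contact_force: [0.1, -0.5, -0.4]
opening: 0.557
```

```bash
python3 - <<'E'
from h import *
s=sense();print(s['eef_pos'],s['opening'],s['contact_force'],s['tcp_rot'])
p=s['eef_pos'][:2]-PO;a=np.radians(16);print('press xy',p@[np.cos(a),np.sin(a)],p@[-np.sin(a),np.cos(a)])
a=save('scene','s6.png',(290,165,390,265),5)
E
```

```text
[475.60075008 195.61880863  28.45056604] 0.5574998775665396 [ 0.11917878 -0.52641069 -0.42593627] [3.14156375e+00 2.21436636e-04 2.79380414e-01]
press xy -151.54330764339707 0.8216339447672036
```

View pics/s6.png

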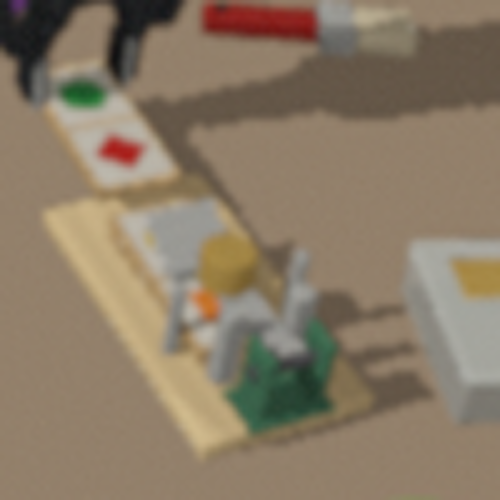

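Emit:
servo_tool(rows=[[40, [9, 0, -2], [0, 0, 0]], [40, [9, 0, 0], [0, 0, 0]], [40, [9, 0, 0], [0, 0, 0]], [40, [9, 0, 0], [0, 0, 0]], [40, [9, 0, 0], [0, 0, 0]], [40, [9, 0, 0], [0, 0, 0]], [40, [9, 0, 0], [0, 0, 0]], [40, [0, 0, 0], [0, 0, 0]]])

```text
clock: 17.85
eef_pos: [537.2, 213.4, 30.3]
tcp_rot: [-3.141, -0.001, 0.279]
contact_force: [1.1, 0.8, -1.9]
opening: 0.559
```

Emit:
servo_tool(rows=[[40, [9, 0, 0], [0, 0, 0]], [40, [9, 0, 1], [0, 0, 0]], [40, [9, 0, 0], [0, 0, 0]], [40, [9, 0, 1], [0, 0, 0]], [40, [0, 0, 0], [0, 0, 0]]])

```text
clock: 18.48
eef_pos: [571.8, 223.3, 28.3]
tcp_rot: [-3.141, -0.001, 0.279]
contact_force: [0.5, 0.1, -2.3]
opening: 0.559
```

Emit:
servo_tool(rows=[[40, [7, 0, 0], [0, 0, 0]], [40, [2, 0, 0], [0, 0, 0]], [40, [2, 0, 0], [0, 0, 0]], [40, [0, 0, 0], [0, 0, 0]]])

```text
clock: 18.98
eef_pos: [581.5, 226.1, 28.3]
tcp_rot: [-3.142, -0.0, 0.279]
contact_force: [0.4, -0.1, -2.0]
opening: 0.558
```

Emit:
servo_tool(rows=[[40, [2, 0, 0], [0, 0, 0]], [40, [0, 0, 0], [0, 0, 0]]])

```text
clock: 19.23
eef_pos: [583.4, 226.6, 28.3]
tcp_rot: [-3.142, -0.0, 0.279]
contact_force: [0.4, 1.0, -2.4]
opening: 0.558
```

Emit:
servo_tool(rows=[[40, [2, 0, 0], [0, 0, 0]], [40, [0, 0, 0], [0, 0, 0]]])

```text
clock: 19.48
eef_pos: [585.4, 227.2, 28.3]
tcp_rot: [3.142, -0.0, 0.279]
contact_force: [-0.7, 0.4, -1.6]
opening: 0.558
```

Emit:
servo_tool(rows=[[40, [1, 0, 0], [0, 0, 0]], [40, [0, 0, 0], [0, 0, 0]]])

```text
clock: 19.73
eef_pos: [586.2, 227.4, 28.3]
tcp_rot: [-3.142, -0.0, 0.279]
contact_force: [-0.6, 0.6, -1.5]
opening: 0.559
```

Emit:
servo_tool(rows=[[40, [2, 0, 0], [0, 0, 0]], [40, [0, 0, 0], [0, 0, 0]]])

```text
clock: 19.98
eef_pos: [588.3, 228.1, 28.3]
tcp_rot: [-3.142, -0.0, 0.279]
contact_force: [-0.4, -0.1, -2.0]
opening: 0.561
```

Emit:
servo_tool(rows=[[40, [1, 0, 0], [0, 0, 0]], [40, [0, 0, 0], [0, 0, 0]]])

```text
clock: 20.23
eef_pos: [589.1, 228.3, 28.3]
tcp_rot: [3.142, -0.0, 0.279]
contact_force: [0.4, -0.4, -2.4]
opening: 0.562
```

Emit:
servo_tool(rows=[[40, [2, 0, 0], [0, 0, 0]], [40, [0, 0, 0], [0, 0, 0]]])

```text
clock: 20.48
eef_pos: [589.8, 228.4, 27.8]
tcp_rot: [3.141, 0.003, 0.28]
contact_force: [-5.1, -1.0, -1.5]
opening: 0.56
```

Emit:
servo_tool(rows=[[40, [1, 0, 0], [0, 0, 0]], [40, [0, 0, 0], [0, 0, 0]]])

```text
clock: 20.72
eef_pos: [589.8, 228.3, 27.6]
tcp_rot: [3.141, 0.004, 0.28]
contact_force: [-7.3, -1.6, -1.0]
opening: 0.562
```

```bash
python3 - <<'E'
from h import *
a=save('scene','s7.png',(290,165,390,265),5)
E
```

```text
(no output)
```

View pics/s7.png

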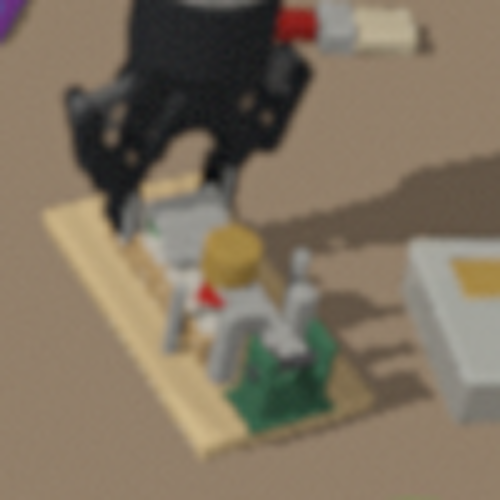

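Emit:
servo_tool(rows=[[62, [-1, 0, 0], [0, 0, 0]], [62, [0, 0, 0], [0, 0, 0]], [62, [0, 0, 0], [0, 0, 0]], [62, [0, 0, 0], [0, 0, 0]], [62, [-20, 0, -1], [0, 0, 0]], [62, [-30, 0, -10], [0, 0, 0]], [62, [-20, 0, -30], [0, 0, 0]], [62, [0, 0, -30], [0, 0, 0]]])

```text
clock: 21.78
eef_pos: [521.8, 208.9, 99.7]
tcp_rot: [3.141, 0.002, 0.28]
contact_force: [1.1, -0.5, -0.1]
opening: 0.725
```

```bash
python3 - <<'E'
from h import *
grab_frame('top');grab_frame('scene')
for r in rects('top','domino1',8)+rects('scene','domino1',8): print(r)
plan([(632,-10,90,80.8,66),(632,-10,40,80.8,66),(632,-10,-1,80.8,64,25)])
E
```

```text
(0.86, [264.0, 169.0], [637.0, 28.0], [48.0, 110.0], 78.8)
(0.72, [311.0, 274.0], [308.0, -153.0], [52.0, 111.0], -71.4)
(0.74, [287.0, 163.0], [336.0, 167.0], [55.0, 122.0], -26.7)
(0.65, [191.0, 160.0], [316.0, -151.0], [58.0, 110.0], -70.3)
(0.59, [252.0, 231.0], [645.0, 29.0], [62.0, 110.0], 83.6)
(0.56, [404.0, 231.0], [656.0, 443.0], [133.0, 173.0], 89.6)
(0.55, [329.0, 234.0], [664.0, 234.0], [5.0, 7.0], -2.3)
(0.47, [324.0, 219.0], [605.0, 234.0], [30.0, 118.0], 15.5)
[[66,[6,34,1],[0,0,-9]],[66,[1,35,1],[0,0,-9]],[66,[-5,35,2],[0,0,-9]],[66,[-10,33,1],[0,0,-9]],[66,[-15,32,2],[0,0,-10]],[66,[-21,28,1],[0,0,-9]],[66,[-25,25,2],[0.1,-0.1,-9.8]],[66,[0,0,25],[0,0,0]]]
[[66,[0,0,25],[0,0,0]],[64,[0,0,20],[0,0,0]],[64,[0,0,21],[0,0,0]]]
end [632.  -10.4  -1.2] yaw 80.8
```

Emit:
servo_tool(rows=[[66, [6, 34, 1], [0, 0, -9]], [66, [1, 35, 1], [0, 0, -9]], [66, [-5, 35, 2], [0, 0, -9]], [66, [-10, 33, 1], [0, 0, -9]], [66, [-15, 32, 2], [0, 0, -10]], [66, [-21, 28, 1], [0, 0, -9]], [66, [-25, 25, 2], [0, 0, -10]], [66, [0, 0, 25], [0, 0, 0]]], force=40)

```text
clock: 22.98
eef_pos: [633.6, -12.9, 64.0]
tcp_rot: [3.139, -0.0, 1.415]
contact_force: [0.5, 0.5, 0.0]
opening: 0.773
```

Emit:
servo_tool(rows=[[66, [0, 0, 25], [0, 0, 0]], [64, [0, 0, 20], [0, 0, 0]], [64, [0, 0, 17], [0, 0, 0]], [64, [0, 0, 0], [0, 0, 0]], [64, [0, 0, 0], [0, 0, 0]]])

```text
clock: 23.6
eef_pos: [631.9, -10.5, 2.7]
tcp_rot: [3.141, -0.0, 1.414]
contact_force: [-0.6, -0.6, 1.0]
opening: 0.747
```

Emit:
servo_tool(rows=[[62, [0, 0, 4], [0, 0, 0]], [62, [0, 0, 0], [0, 0, 0]], [40, [0, 0, 0], [0, 0, 0]], [40, [0, 0, 0], [0, 0, 0]], [40, [0, 0, 0], [0, 0, 0]], [40, [0, 0, 0], [0, 0, 0]]])

```text
clock: 24.35
eef_pos: [631.9, -10.6, -1.1]
tcp_rot: [3.141, -0.0, 1.414]
contact_force: [-1.3, -0.0, 6.3]
opening: 0.57
```

Emit:
servo_tool(rows=[[40, [0, 0, -10], [0, 0, 0]], [40, [0, 0, -25], [0, 0, 0]], [40, [0, 0, -35], [0, 0, 0]], [40, [0, 0, -10], [0, 0, 0]], [40, [0, 0, 0], [0, 0, 0]]], force=60)

```text
clock: 24.98
eef_pos: [631.8, -10.6, 78.7]
tcp_rot: [3.14, -0.0, 1.414]
contact_force: [0.8, 0.1, -0.6]
opening: 0.56
```

```bash
python3 - <<'E'
from h import *
a=pr(-155);s=sense()['eef_pos'];plan([(500,s[1]+60,85,55,40),(*a,78,16,40)])
E
```

```text
[[40,[10,-35,-2],[0,0,7]],[40,[5,-36,-1],[0,0,6]],[40,[2,-36,-2],[0,0,7]],[40,[-3,-36,-1],[0.1,0,6]],[40,[26,-26,2],[0,0,10]],[40,[21,-30,2],[0,0,10]],[40,[15,-34,1],[0,0,10]],[40,[8,-35,2],[-0.1,0,9]]]
end [472.4 193.5  77.7] yaw 16.0
```

Emit:
servo_tool(rows=[[40, [10, -35, -2], [0, 0, 7]], [40, [5, -36, -1], [0, 0, 6]], [40, [2, -36, -2], [0, 0, 7]], [40, [-3, -36, -1], [0, 0, 6]], [40, [26, -26, 2], [0, 0, 10]], [40, [21, -30, 2], [0, 0, 10]], [40, [15, -34, 1], [0, 0, 10]], [40, [8, -35, 2], [0, 0, 9]]])

```text
clock: 25.98
eef_pos: [471.0, 194.3, 76.0]
tcp_rot: [3.141, 0.002, 0.274]
contact_force: [0.4, 0.0, -0.7]
opening: 0.561
```

Emit:
servo_tool(rows=[[40, [0, 0, 0], [0, 0, 0]], [40, [0, 0, 20], [0, 0, 0]], [40, [0, 0, 19], [0, 0, 0]], [40, [0, 0, 0], [0, 0, 0]], [40, [0, 0, 0], [0, 0, 0]]])

```text
clock: 26.6
eef_pos: [472.2, 192.9, 38.3]
tcp_rot: [3.141, 0.0, 0.28]
contact_force: [-0.7, -0.0, -0.6]
opening: 0.564
```

```bash
python3 - <<'E'
from h import *
s=sense();print(s['eef_pos'],s['opening'],s['contact_force'],s['tcp_rot'])
p=s['eef_pos'][:2]-PO;a=np.radians(16);print('press xy',p@[np.cos(a),np.sin(a)],p@[-np.sin(a),np.cos(a)])
a=save('scene','s8.png',(290,165,390,265),5)
E
```

```text
[472.201864   192.93178743  38.32640041] 0.5636676826391257 [-0.66822099 -0.01362598 -0.55879326] [3.14145258e+00 4.95183774e-04 2.79887681e-01]
press xy -155.55117005701385 -0.8244366385001916
```

View pics/s8.png

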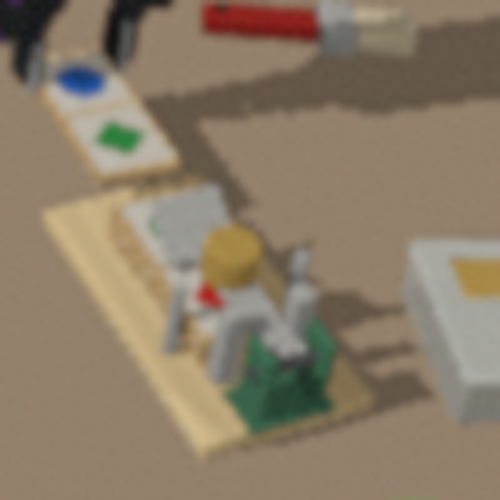

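Emit:
servo_tool(rows=[[40, [9, -1, 0], [0, 0, 0]], [40, [9, 0, 0], [0, 0, 0]], [40, [9, 0, 0], [0, 0, 0]], [40, [9, 0, 0], [0, 0, 0]], [40, [9, 0, 0], [0, 0, 0]], [40, [9, 0, 0], [0, 0, 0]], [40, [9, 0, 0], [0, 0, 0]], [40, [0, 0, 0], [0, 0, 0]]])

```text
clock: 27.65
eef_pos: [533.3, 212.1, 38.2]
tcp_rot: [-3.142, -0.001, 0.279]
contact_force: [-0.3, 0.2, -3.0]
opening: 0.562
```

Emit:
servo_tool(rows=[[40, [9, 0, 0], [0, 0, 0]], [40, [9, 0, 1], [0, 0, 0]], [40, [9, 0, 0], [0, 0, 0]], [40, [9, 0, 1], [0, 0, 0]], [40, [0, 0, 0], [0, 0, 0]]])

```text
clock: 28.28
eef_pos: [568.1, 222.1, 36.3]
tcp_rot: [-3.142, -0.001, 0.279]
contact_force: [0.1, 0.4, -1.8]
opening: 0.562
```

Emit:
servo_tool(rows=[[40, [9, 0, 0], [0, 0, 0]], [40, [6, 0, 0], [0, 0, 0]], [40, [0, 0, 0], [0, 0, 0]]])

```text
clock: 28.65
eef_pos: [582.2, 226.1, 36.4]
tcp_rot: [-3.142, -0.001, 0.279]
contact_force: [0.3, -0.6, -2.3]
opening: 0.562
```

Emit:
servo_tool(rows=[[40, [2, 0, 0], [0, 0, 0]], [40, [0, 0, 0], [0, 0, 0]]])

```text
clock: 28.9
eef_pos: [583.3, 226.4, 36.3]
tcp_rot: [3.142, 0.0, 0.279]
contact_force: [1.0, 0.5, -2.3]
opening: 0.561
```

Emit:
servo_tool(rows=[[40, [2, 0, 0], [0, 0, 0]], [40, [0, 0, 0], [0, 0, 0]]])

```text
clock: 29.15
eef_pos: [585.4, 227.0, 36.3]
tcp_rot: [-3.142, -0.0, 0.279]
contact_force: [1.3, -0.3, -2.1]
opening: 0.564
```

Emit:
servo_tool(rows=[[40, [2, 0, 0], [0, 0, 0]], [40, [0, 0, 0], [0, 0, 0]]])

```text
clock: 29.4
eef_pos: [586.8, 227.4, 36.1]
tcp_rot: [3.141, 0.001, 0.28]
contact_force: [-2.1, 0.1, -1.5]
opening: 0.552
```

Emit:
servo_tool(rows=[[40, [2, 0, 0], [0, 0, 0]], [40, [0, 0, 0], [0, 0, 0]]])

```text
clock: 29.65
eef_pos: [587.0, 227.3, 35.5]
tcp_rot: [3.141, 0.005, 0.28]
contact_force: [-7.7, -1.7, 0.2]
opening: 0.563
```

Emit:
servo_tool(rows=[[40, [1, 0, 0], [0, 0, 0]], [40, [0, 0, 0], [0, 0, 0]]])

```text
clock: 29.9
eef_pos: [587.0, 227.3, 35.2]
tcp_rot: [3.141, 0.007, 0.28]
contact_force: [-9.2, -2.5, -0.6]
opening: 0.562
```

Emit:
servo_tool(rows=[[62, [-2, 0, 0], [0, 0, 0]], [62, [0, 0, 0], [0, 0, 0]], [62, [0, 0, 0], [0, 0, 0]], [62, [0, 0, 0], [0, 0, 0]], [62, [-20, 0, -1], [0, 0, 0]], [62, [-30, 0, -10], [0, 0, 0]], [62, [-20, 0, -30], [0, 0, 0]], [62, [0, 0, -40], [0, 0, 0]]])

```text
clock: 30.9
eef_pos: [518.6, 207.7, 117.2]
tcp_rot: [3.141, 0.003, 0.28]
contact_force: [1.5, -1.2, -0.0]
opening: 0.722
```

Emit:
servo_tool(rows=[[62, [0, 45, -10], [0, 0, 0]], [62, [0, 45, -10], [0, 0, 0]], [62, [0, 45, -10], [0, 0, 0]], [62, [0, 45, -10], [0, 0, 0]]])

```text
clock: 31.4
eef_pos: [571.1, 34.1, 158.0]
tcp_rot: [3.141, -0.001, 0.28]
contact_force: [0.7, -0.3, -1.0]
opening: 0.723
```

```bash
python3 - <<'E'
from h import *
print(sense()['eef_pos'],sense()['tcp_rot'])
a=grab_frame('scene');b=grab_frame('top')
for n,z in[('brush',14),('scraper',14),('domino1',8)]:
  for c in('top','scene'):print(n,c,rects(c,n,z))
f=lambda i,x,y,w,h:cv2.resize(i[y:y+h,x:x+w],(400,int(400*h/w)),interpolation=cv2.INTER_CUBIC)
cv2.imwrite('pics/c9.png',np.hstack([f(a,290,165,100,125),f(b,330,180,80,100)]))
for p in[(524,-301.5,106),(534,-230,106)]:print(w2px('top',p))
E
```

```text
[571.07112117  34.11966177 157.95398542] [ 3.14140301e+00 -8.67709189e-04  2.79588490e-01]
brush top [(0.68, [154.0, 234.0], [384.0, 363.0], [34.0, 135.0], 81.6)]
brush scene [(0.82, [352.0, 170.0], [392.0, 366.0], [48.0, 134.0], 80.8)]
scraper top []
scraper scene [(0.64, [204.0, 276.0], [781.0, -91.0], [114.0, 135.0], -21.0), (0.55, [244.0, 182.0], [443.0, 16.0], [38.0, 149.0], 83.0)]
domino1 top [(0.87, [211.0, 258.0], [330.0, 168.0], [47.0, 109.0], -23.9), (0.64, [319.0, 272.0], [316.0, -174.0], [49.0, 66.0], -71.0), (0.53, [204.0, 166.0], [631.0, 237.0], [50.0, 118.0], 7.2)]
domino1 scene [(0.82, [191.0, 160.0], [316.0, -152.0], [64.0, 114.0], -70.7), (0.61, [287.0, 163.0], [336.0, 165.0], [53.0, 122.0], -26.6), (0.58, [324.0, 216.0], [595.0, 235.0], [25.0, 117.0], 14.9)]
[369.40264334 206.80857559]
[346.16412124 201.38686368]
```

View pics/c9.png

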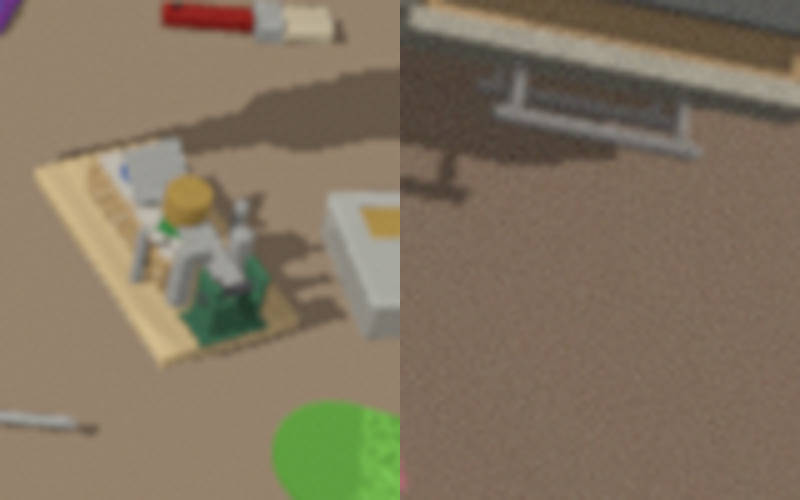

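```bash
python3 - <<'E'
from h import *
plan([(523,-302,160,84,28)])
E
```

```text
[[28,[-17,39,0],[0,0,-8]],[28,[-23,36,0],[0,0,-9]],[28,[-28,32,-1],[0,0,-8]],[28,[-32,28,0],[0,0,-9]],[28,[-36,23,-1],[0,0,-8]],[28,[-39,17,0],[0,0,-9]],[28,[-42,11,-1],[0,0,-8]],[28,[-42,6,0],[0,0,-8.9]]]
end [ 523.6 -301.7  159.9] yaw 84.0
```

Emit:
servo_tool(rows=[[28, [-17, 39, 0], [0, 0, -8]], [28, [-23, 36, 0], [0, 0, -9]], [28, [-28, 32, -1], [0, 0, -8]], [28, [-32, 28, 0], [0, 0, -9]], [28, [-36, 23, -1], [0, 0, -8]], [28, [-39, 17, 0], [0, 0, -9]], [28, [-42, 11, -1], [0, 0, -8]], [28, [-42, 6, 0], [0, 0, -9]]])

```text
clock: 32.8
eef_pos: [523.7, -303.0, 160.1]
tcp_rot: [-3.141, -0.0, 1.473]
contact_force: [-0.2, 0.5, 0.2]
opening: 0.324
```

Emit:
servo_tool(rows=[[28, [0, 0, 0], [0, 0, 0]], [28, [0, 0, 15], [0, 0, 0]], [28, [0, 0, 15], [0, 0, 0]], [28, [0, 0, 15], [0, 0, 0]], [28, [0, 0, 0], [0, 0, 0]]])

```text
clock: 33.42
eef_pos: [522.8, -301.5, 113.4]
tcp_rot: [-3.139, -0.001, 1.467]
contact_force: [-0.8, -0.2, -0.1]
opening: 0.33
```

Emit:
servo_tool(rows=[[28, [0, 0, 6], [0, 0, 0]], [28, [0, 0, 5], [0, 0, 0]], [28, [0, 0, 5], [0, 0, 0]], [28, [0, 0, 5], [0, 0, 0]], [28, [0, 0, 0], [0, 0, 0]]])

```text
clock: 34.05
eef_pos: [523.4, -302.6, 93.9]
tcp_rot: [-3.141, -0.0, 1.466]
contact_force: [-0.6, 1.2, 0.4]
opening: 0.327
```

Emit:
servo_tool(rows=[[4, [0, 0, 0], [0, 0, 0]], [4, [0, 0, 0], [0, 0, 0]], [4, [0, 0, 0], [0, 0, 0]], [4, [0, 0, 0], [0, 0, 0]], [4, [0, 0, 0], [0, 0, 0]]], force=40)

```text
clock: 34.67
eef_pos: [523.9, -302.8, 94.6]
tcp_rot: [3.141, 0.0, 1.466]
contact_force: [1.1, 0.7, 3.1]
opening: 0.106
```

Emit:
servo_tool(rows=[[4, [0, -10, 0], [0, 0, 0]], [4, [0, -20, 0], [0, 0, 0]], [4, [0, -20, 0], [0, 0, 0]], [4, [0, -20, 0], [0, 0, 0]], [4, [0, -20, 0], [0, 0, 0]], [4, [0, 0, 0], [0, 0, 0]]])

```text
clock: 35.42
eef_pos: [431.9, -292.6, 94.5]
tcp_rot: [-3.14, -0.001, 1.466]
contact_force: [-0.7, 3.4, 5.2]
opening: 0.106
```

Emit:
servo_tool(rows=[[4, [0, -8, 0], [0, 0, 0]], [4, [0, -8, 0], [0, 0, 0]], [4, [0, -6, 0], [0, 0, 0]], [4, [0, 0, 0], [0, 0, 0]]])

```text
clock: 35.92
eef_pos: [411.0, -290.3, 94.5]
tcp_rot: [-3.14, -0.001, 1.466]
contact_force: [-0.2, 4.0, 7.7]
opening: 0.112
```

```bash
python3 - <<'E'
from h import *
print(sense()['eef_pos'],sense()['contact_force'])
b=save('top','c10.png',(300,90,460,270),3)
E
```

```text
[ 410.98001656 -290.2631945    94.48039121] [-0.15560991  4.03334274  7.7013168 ]
```

View pics/c10.png

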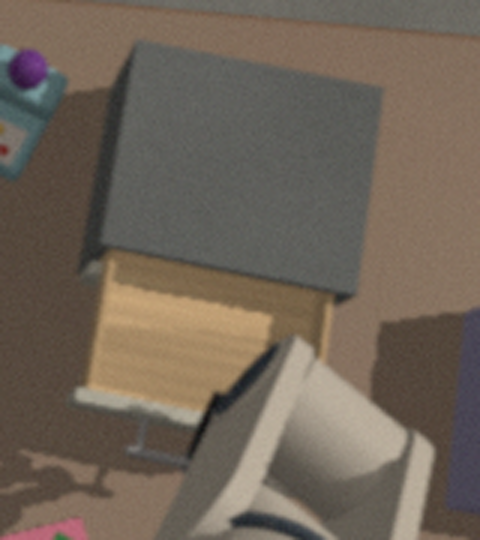

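Emit:
servo_tool(rows=[[4, [0, -6, 0], [0, 0, 0]], [4, [0, -6, 0], [0, 0, 0]], [4, [0, 0, 0], [0, 0, 0]]])

```text
clock: 36.35
eef_pos: [399.1, -288.9, 94.5]
tcp_rot: [-3.14, -0.001, 1.466]
contact_force: [0.3, 4.1, 8.2]
opening: 0.111
```

Emit:
servo_tool(rows=[[4, [0, -5, 0], [0, 0, 0]], [4, [0, 0, 0], [0, 0, 0]]])

```text
clock: 36.6
eef_pos: [394.2, -288.4, 94.5]
tcp_rot: [-3.14, -0.001, 1.466]
contact_force: [-0.3, 5.2, 9.5]
opening: 0.106
```

Emit:
servo_tool(rows=[[4, [0, -5, 0], [0, 0, 0]], [4, [0, 0, 0], [0, 0, 0]]])

```text
clock: 36.85
eef_pos: [390.5, -288.0, 94.5]
tcp_rot: [3.14, -0.001, 1.466]
contact_force: [4.5, 6.5, 3.3]
opening: 0.108
```

Emit:
servo_tool(rows=[[28, [0, 0, 0], [0, 0, 0]], [28, [0, 0, 0], [0, 0, 0]], [28, [0, 0, 0], [0, 0, 0]], [28, [0, 0, -30], [0, 0, 0]], [28, [0, 0, -40], [0, 0, 0]]])

```text
clock: 37.48
eef_pos: [389.5, -288.2, 164.2]
tcp_rot: [-3.139, -0.001, 1.466]
contact_force: [1.5, -0.3, -0.1]
opening: 0.326
```

```bash
python3 - <<'E'
from h import *
grab_frame('top');grab_frame('scene')
for c in('top','scene'):print(c,rects(c,'scraper',14))
plan([(435,5,120,84.5,50),(435,5,40,84.5,50),(435,5,2,84.5,50,20)])
E
```

```text
top [(0.75, [263.0, 229.0], [433.0, 16.0], [35.0, 149.0], 84.2), (0.21, [146.0, 148.0], [670.0, 435.0], [113.0, 163.0], -89.9)]
scene [(0.75, [244.0, 182.0], [443.0, 16.0], [41.0, 148.0], 84.9)]
[[50,[42,2,6],[0,0,0]],[50,[43,2,6],[0,0,0]],[50,[42,2,6],[0,0,0]],[50,[43,2,7],[0,0,0]],[50,[42,2,6],[0,0,0]],[50,[43,2,7],[0,0,0]],[50,[42,2,6],[0.1,0,-0.5]],[50,[0,0,40],[0,0,0]]]
[[50,[0,0,40],[0,0,0]],[50,[0,0,19],[0,0,0]],[50,[0,0,19],[0,0,0]]]
end [435.4   4.9   2.4] yaw 84.5
```

Emit:
servo_tool(rows=[[50, [42, 2, 6], [0, 0, 0]], [50, [43, 2, 6], [0, 0, 0]], [50, [42, 2, 6], [0, 0, 0]], [50, [43, 2, 7], [0, 0, 0]], [50, [42, 2, 6], [0, 0, 0]], [50, [43, 2, 7], [0, 0, 0]], [50, [42, 2, 6], [0, 0, 0]], [50, [0, 0, 40], [0, 0, 0]]])

```text
clock: 38.67
eef_pos: [436.8, 7.4, 80.2]
tcp_rot: [3.138, -0.001, 1.47]
contact_force: [-0.3, -0.6, -0.7]
opening: 0.583
```

Emit:
servo_tool(rows=[[50, [0, 0, 40], [0, 0, 0]], [50, [0, 0, 19], [0, 0, 0]], [50, [0, 0, 18], [0, 0, 0]], [50, [0, 0, 0], [0, 0, 0]], [50, [0, 0, 0], [0, 0, 0]]])

```text
clock: 39.3
eef_pos: [434.9, 5.2, 3.2]
tcp_rot: [-3.141, 0.0, 1.466]
contact_force: [0.5, -0.2, -0.6]
opening: 0.581
```

Emit:
servo_tool(rows=[[10, [0, 0, 0], [0, 0, 0]], [10, [0, 0, 0], [0, 0, 0]], [10, [0, 0, 0], [0, 0, 0]], [10, [0, 0, 0], [0, 0, 0]], [10, [0, 0, 0], [0, 0, 0]]], force=50)

```text
clock: 39.92
eef_pos: [435.8, 5.2, 4.1]
tcp_rot: [3.14, -0.0, 1.466]
contact_force: [-1.6, -0.1, 6.5]
opening: 0.243
```

Emit:
servo_tool(rows=[[10, [0, 0, -10], [0, 0, 0]], [10, [0, 0, -40], [0, 0, 0]], [10, [0, 0, -50], [0, 0, 0]], [10, [0, 0, -50], [0, 0, 0]], [10, [0, 0, -20], [0, 0, 0]], [10, [0, 0, 0], [0, 0, 0]]])

```text
clock: 40.67
eef_pos: [436.3, 5.2, 175.3]
tcp_rot: [3.137, -0.0, 1.466]
contact_force: [0.4, -0.9, -1.3]
opening: 0.243
```

```bash
cat >> h.py <<'E'
CY=-6.0; FL=np.array([497,-299.])
def dr(x,y=0):
    a=np.radians(CY); return FL+np.array([x*np.cos(a)-y*np.sin(a),x*np.sin(a)+y*np.cos(a)])
E
python3 - <<'E'
from h import *
t=dr(48,-12);print(t)
plan([(*t,175,84,10),(*t,87,84,10,25)])
E
```

```text
[ 543.48270942 -315.95162898]
[[10,[-39,18,0],[0,0,0]],[10,[-38,17,0],[0,0,0]],[10,[-39,18,0],[0,0,0]],[10,[-38,17,0],[0,0,0]],[10,[-39,18,0],[0,0,0]],[10,[-38,17,0],[0,0,0]],[10,[-39,18,0],[0,0,0]],[10,[-38,17,1],[0.2,0,0]]]
[[10,[0,0,22],[0,0,0]],[10,[0,0,22],[0,0,0]],[10,[0,0,22],[0,0,0]],[10,[0,0,22],[0,0,0]]]
end [ 543.5 -315.7   86.7] yaw 84.0
```

Emit:
servo_tool(rows=[[10, [-39, 18, 0], [0, 0, 0]], [10, [-38, 17, 0], [0, 0, 0]], [10, [-39, 18, 0], [0, 0, 0]], [10, [-38, 17, 0], [0, 0, 0]], [10, [-39, 18, 0], [0, 0, 0]], [10, [-38, 17, 0], [0, 0, 0]], [10, [-39, 18, 0], [0, 0, 0]], [10, [-38, 17, 1], [0, 0, 0]]])

```text
clock: 41.68
eef_pos: [541.9, -316.7, 170.5]
tcp_rot: [-3.139, -0.001, 1.466]
contact_force: [-0.1, 0.5, -1.3]
opening: 0.242
```

Emit:
servo_tool(rows=[[10, [0, 0, 0], [0, 0, 0]], [10, [0, 0, 22], [0, 0, 0]], [10, [0, 0, 22], [0, 0, 0]], [10, [0, 0, 22], [0, 0, 0]], [10, [0, 0, 12], [0, 0, 0]], [10, [0, 0, 0], [0, 0, 0]]])

```text
clock: 42.42
eef_pos: [541.5, -314.7, 93.0]
tcp_rot: [-3.139, -0.001, 1.467]
contact_force: [0.5, -0.3, -0.2]
opening: 0.245
```

```bash
python3 - <<'E'
from h import *
s=sense();print(s['eef_pos'],s['contact_force'],s['opening'])
a=grab_frame('scene');b=grab_frame('top')
f=lambda i,x,y,w,h:cv2.resize(i[y:y+h,x:x+w],(400,int(400*h/w)),interpolation=cv2.INTER_CUBIC)
cv2.imwrite('pics/c11.png',np.hstack([f(a,20,120,160,180),f(b,310,110,120,135)]))
E
```

```text
[ 541.4736942  -314.72878324   93.04485228] [ 0.52160988 -0.28659756 -0.22728045] 0.24499325175583062
```

View pics/c11.png

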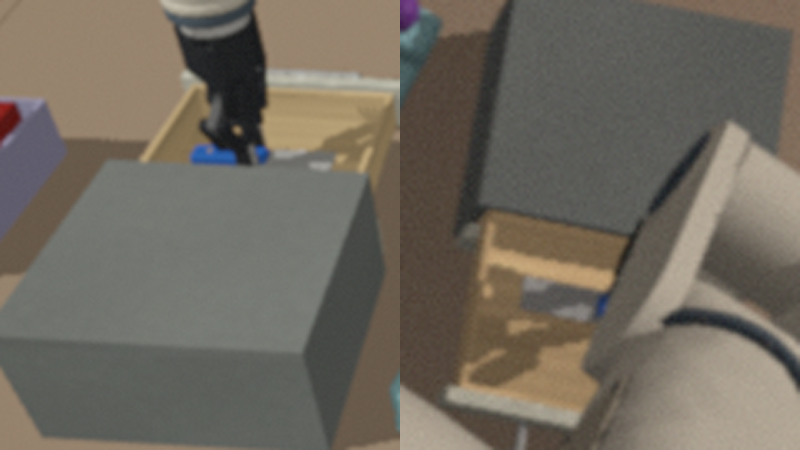

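Emit:
servo_tool(rows=[[10, [0, 0, 7], [0, 0, 0]], [10, [0, 0, 0], [0, 0, 0]], [34, [0, 0, 0], [0, 0, 0]], [34, [0, 0, 0], [0, 0, 0]], [34, [0, 0, 0], [0, 0, 0]]])

```text
clock: 43.15
eef_pos: [542.6, -315.8, 87.5]
tcp_rot: [3.141, 0.0, 1.466]
contact_force: [-0.1, -0.7, -0.1]
opening: 0.397
```

Emit:
servo_tool(rows=[[34, [0, 0, -15], [0, 0, 0]], [34, [0, 0, -40], [0, 0, 0]], [34, [0, 0, -50], [0, 0, 0]], [34, [0, 0, 0], [0, 0, 0]]])

```text
clock: 43.65
eef_pos: [544.9, -317.2, 197.9]
tcp_rot: [3.134, 0.004, 1.466]
contact_force: [-0.5, 0.4, -0.5]
opening: 0.397
```

```bash
python3 - <<'E'
from h import *
grab_frame('top');grab_frame('scene')
for c in('top','scene'):print(c,rects(c,'brush',14),rects(c,'scraper',98))
u=np.array([np.cos(np.radians(81)),np.sin(np.radians(81))]); g=np.array([385,363])-14*u;print(g)
plan([(430,100,130,81,46),(*g,120,81,46),(*g,40,81,46),(*g,6,81,46,20)])
E
```

```text
top [(0.89, [153.0, 234.0], [384.0, 365.0], [36.0, 134.0], 81.6)] [(0.71, [360.0, 200.0], [542.0, -278.0], [33.0, 103.0], 83.9)]
scene [(0.69, [132.0, 168.0], [354.0, -339.0], [215.0, 322.0], 79.4), (0.59, [351.0, 170.0], [394.0, 362.0], [54.0, 137.0], 88.1)] [(0.72, [126.0, 184.0], [547.0, -301.0], [21.0, 149.0], 83.1), (0.43, [264.0, 266.0], [835.0, 48.0], [28.0, 64.0], 77.5)]
[382.80991749 349.17236323]
[[46,[40,-15,6],[0,0,0]],[46,[40,-15,6],[0,0,0]],[46,[40,-16,6],[0,0,0]],[46,[40,-15,6],[0,0,0]],[46,[40,-16,6],[0,0,1]],[46,[40,-16,6],[0,0,0]],[46,[40,-16,6],[0,0,1]],[46,[40,-17,7],[0,0,0]]]
[[46,[40,-17,6],[0,0,1]],[46,[39,-18,7],[-0.1,0,0]],[46,[40,-14,2],[0,0,0]],[46,[40,-14,2],[0,0,0]],[46,[40,-14,1],[0,0,0]],[46,[40,-14,2],[0,0,0]],[46,[39,-15,1],[0,0,0]],[46,[40,-14,2],[0,0,0]]]
[[46,[0,0,40],[0,0,0]],[46,[-1,0,40],[0,0,0]],[46,[0,0,17],[0,0,0]],[46,[0,0,17],[0,0,0]]]
end [382.8 348.7   6. ] yaw 81.0
```

Emit:
servo_tool(rows=[[46, [40, -15, 6], [0, 0, 0]], [46, [40, -15, 6], [0, 0, 0]], [46, [40, -16, 6], [0, 0, 0]], [46, [40, -15, 6], [0, 0, 0]], [46, [40, -16, 6], [0, 0, 1]], [46, [40, -16, 6], [0, 0, 0]], [46, [40, -16, 6], [0, 0, 1]], [46, [40, -17, 7], [0, 0, 0]]])

```text
clock: 44.95
eef_pos: [452.5, 17.7, 142.5]
tcp_rot: [-3.141, 0.0, 1.431]
contact_force: [0.2, 0.5, -0.2]
opening: 0.538
```

Emit:
servo_tool(rows=[[46, [40, -17, 6], [0, 0, 1]], [46, [39, -18, 7], [0, 0, 0]], [46, [40, -14, 2], [0, 0, 0]], [46, [40, -14, 2], [0, 0, 0]], [46, [40, -14, 1], [0, 0, 0]], [46, [40, -14, 2], [0, 0, 0]], [46, [39, -15, 1], [0, 0, 0]], [46, [40, -14, 2], [0, 0, 0]]])

```text
clock: 45.95
eef_pos: [382.9, 350.2, 119.5]
tcp_rot: [-3.141, 0.001, 1.414]
contact_force: [0.3, -0.0, -0.2]
opening: 0.535
```

Emit:
servo_tool(rows=[[46, [0, 0, 0], [0, 0, 0]], [46, [0, 0, 0], [0, 0, 0]]])

```text
clock: 46.2
eef_pos: [383.2, 348.3, 119.5]
tcp_rot: [-3.14, 0.002, 1.415]
contact_force: [0.1, 0.0, -0.3]
opening: 0.541
```

```bash
python3 - <<'E'
from h import *
plan([(382.8,349,40,81,46),(382.8,349,4,81,46,20)])
E
```

```text
[[46,[0,0,40],[0,0,0]],[46,[1,0,40],[-0.1,0.1,0.1]],[46,[0,0,18],[0,0,0]],[46,[0,0,18],[0,0,0]]]
end [383.3 349.2   3.5] yaw 81.0
```

Emit:
servo_tool(rows=[[46, [0, 0, 40], [0, 0, 0]], [46, [1, 0, 40], [0, 0, 0]], [46, [0, 0, 18], [0, 0, 0]], [46, [0, 0, 18], [0, 0, 0]], [46, [0, 0, 0], [0, 0, 0]]])

```text
clock: 46.82
eef_pos: [383.5, 348.9, 3.3]
tcp_rot: [-3.14, 0.002, 1.413]
contact_force: [0.1, 0.5, 0.3]
opening: 0.54
```

Emit:
servo_tool(rows=[[10, [0, 0, 0], [0, 0, 0]], [10, [0, 0, 0], [0, 0, 0]], [10, [0, 0, 0], [0, 0, 0]], [10, [0, 0, 0], [0, 0, 0]], [10, [0, 0, 0], [0, 0, 0]]], force=50)

```text
clock: 47.45
eef_pos: [384.6, 350.6, 5.3]
tcp_rot: [3.14, -0.001, 1.414]
contact_force: [0.4, -1.7, 7.8]
opening: 0.217
```

Emit:
servo_tool(rows=[[10, [0, 0, -10], [0, 0, 0]], [10, [0, 0, -40], [0, 0, 0]], [10, [0, 0, -50], [0, 0, 0]], [10, [0, 0, -50], [0, 0, 0]], [10, [0, 0, -20], [0, 0, 0]], [10, [0, 0, 0], [0, 0, 0]]])

```text
clock: 48.2
eef_pos: [384.7, 350.8, 176.4]
tcp_rot: [3.139, -0.003, 1.414]
contact_force: [-0.6, -0.3, -1.4]
opening: 0.216
```

```bash
python3 - <<'E'
from h import *
t=dr(-10,-14);print(t)
plan([(430,100,180,83,10),(*t,178,84,10)])
E
```

```text
[ 485.59138256 -311.8780219 ]
[[10,[-40,14,-1],[0,0,0]],[10,[-40,14,-1],[0,0,0]],[10,[-40,14,-1],[0,0,0]],[10,[-40,14,0],[0,0,-1]],[10,[-41,13,-1],[0,0,0]],[10,[-40,14,0],[0.1,-0.2,-1]],[10,[-40,10,0],[0,0,0]],[10,[-40,11,0],[0,0,0]]]
[[10,[-40,10,0],[0,0,0]],[10,[-40,11,0],[0,0,0]],[10,[-40,10,0],[0,0,0]],[10,[-40,11,0],[0,0,0]],[10,[-41,10,1],[0,0,0]],[10,[-40,11,0],[0,0,0]],[10,[-41,10,1],[0,0,0]],[10,[-40,11,0],[0,0,-1]]]
end [ 485.8 -311.7  178.1] yaw 84.0
```

Emit:
servo_tool(rows=[[10, [-40, 14, -1], [0, 0, 0]], [10, [-40, 14, -1], [0, 0, 0]], [10, [-40, 14, -1], [0, 0, 0]], [10, [-40, 14, 0], [0, 0, -1]], [10, [-41, 13, -1], [0, 0, 0]], [10, [-40, 14, 0], [0, 0, -1]], [10, [-40, 10, 0], [0, 0, 0]], [10, [-40, 11, 0], [0, 0, 0]]])

```text
clock: 49.2
eef_pos: [439.9, 16.1, 177.1]
tcp_rot: [-3.14, 0.0, 1.449]
contact_force: [0.7, 0.6, -0.9]
opening: 0.216
```

Emit:
servo_tool(rows=[[10, [-40, 10, 0], [0, 0, 0]], [10, [-40, 11, 0], [0, 0, 0]], [10, [-40, 10, 0], [0, 0, 0]], [10, [-40, 11, 0], [0, 0, 0]], [10, [-41, 10, 1], [0, 0, 0]], [10, [-40, 11, 0], [0, 0, 0]], [10, [-41, 10, 1], [0, 0, 0]], [10, [-40, 11, 0], [0, 0, -1]]])

```text
clock: 50.2
eef_pos: [484.2, -313.3, 174.6]
tcp_rot: [-3.139, -0.001, 1.466]
contact_force: [0.8, 0.3, -0.1]
opening: 0.221
```

Emit:
servo_tool(rows=[[10, [0, 0, 0], [0, 0, 0]], [10, [0, 0, 22], [0, 0, 0]], [10, [0, 0, 22], [0, 0, 0]], [10, [0, 0, 10], [0, 0, 0]], [10, [0, 0, 0], [0, 0, 0]]])

```text
clock: 50.82
eef_pos: [484.4, -311.4, 121.3]
tcp_rot: [-3.14, -0.001, 1.467]
contact_force: [0.2, -0.2, -0.4]
opening: 0.214
```

```bash
python3 - <<'E'
from h import *
s=sense();print(s['eef_pos'],s['contact_force'],s['opening'])
grab_frame('top');grab_frame('scene')
for c in('top','scene'):print(c,rects(c,'brush',130),rects(c,'scraper',98))
E
```

```text
[ 484.43912925 -311.42516717  121.34864344] [ 0.24086076 -0.22293262 -0.43197664] 0.21401184072609228
top [(0.68, [359.0, 217.0], [487.0, -266.0], [36.0, 75.0], 88.2), (0.46, [353.0, 212.0], [500.0, -250.0], [167.0, 229.0], -10.6)] [(0.51, [360.0, 200.0], [542.0, -276.0], [30.0, 95.0], 84.6)]
scene [(0.95, [140.0, 162.0], [492.0, -268.0], [56.0, 85.0], 88.2), (0.45, [404.0, 230.0], [767.0, 366.0], [118.0, 148.0], 89.7)] [(0.64, [404.0, 230.0], [740.0, 386.0], [118.0, 152.0], 89.5), (0.5, [125.0, 184.0], [546.0, -301.0], [20.0, 153.0], 83.8)]
```

Emit:
servo_tool(rows=[[10, [0, 0, 20], [0, 0, 0]], [10, [0, 0, 14], [0, 0, 0]], [10, [0, 0, 0], [0, 0, 0]], [34, [0, 0, 0], [0, 0, 0]], [34, [0, 0, 0], [0, 0, 0]], [34, [0, 0, 0], [0, 0, 0]]])

```text
clock: 51.88
eef_pos: [485.4, -312.6, 88.8]
tcp_rot: [3.141, 0.0, 1.466]
contact_force: [-0.6, 0.3, -0.6]
opening: 0.395
```

Emit:
servo_tool(rows=[[34, [0, 0, -15], [0, 0, 0]], [30, [0, 0, -35], [0, 0, 0]], [28, [0, 0, -40], [0, 0, 0]], [28, [0, 0, 0], [0, 0, 0]]])

```text
clock: 52.38
eef_pos: [487.1, -313.7, 182.7]
tcp_rot: [3.135, 0.003, 1.466]
contact_force: [-0.1, -0.6, -0.5]
opening: 0.329
```

```bash
python3 - <<'E'
from h import *
grab_frame('top');grab_frame('scene')
for c in('top','scene'):print(c,rects(c,'brush',96)[:1],rects(c,'scraper',92)[:1])
plan([(389.5,-288.5,170,84,28),(389.5,-288.5,95,84,28,15)])
E
```

```text
top [(0.64, [359.0, 219.0], [486.0, -278.0], [35.0, 97.0], 84.0)] [(0.6, [363.0, 201.0], [542.0, -286.0], [34.0, 121.0], 83.9)]
scene [(0.8, [132.0, 173.0], [496.0, -295.0], [55.0, 139.0], 88.1)] [(0.77, [126.0, 184.0], [537.0, -302.0], [26.0, 152.0], 85.5)]
[[28,[4,-32,3],[0,0,0]],[28,[5,-32,2],[0,0,0]],[28,[4,-33,3],[-0.1,0,0]],[28,[0,0,15],[0,0,0]],[28,[0,0,15],[0,0,0]],[28,[0,0,15],[0,0,0]],[28,[0,0,15],[0,0,0]],[28,[0,0,15],[0,0,0]]]
end [ 389.4 -288.9   94.5] yaw 84.0
```

Emit:
servo_tool(rows=[[28, [4, -32, 3], [0, 0, 0]], [28, [5, -32, 2], [0, 0, 0]], [28, [4, -33, 3], [0, 0, 0]], [28, [0, 0, 0], [0, 0, 0]], [28, [0, 0, 15], [0, 0, 0]], [28, [0, 0, 15], [0, 0, 0]], [28, [0, 0, 15], [0, 0, 0]], [28, [0, 0, 0], [0, 0, 0]]])

```text
clock: 53.68
eef_pos: [389.3, -288.6, 123.5]
tcp_rot: [-3.139, -0.002, 1.467]
contact_force: [-0.2, 0.1, 0.5]
opening: 0.326
```

Emit:
servo_tool(rows=[[28, [0, 0, 10], [0, 0, 0]], [28, [0, 0, 10], [0, 0, 0]], [28, [0, 0, 10], [0, 0, 0]], [28, [0, 0, 0], [0, 0, 0]]])

```text
clock: 54.18
eef_pos: [389.5, -289.0, 94.4]
tcp_rot: [-3.14, -0.001, 1.466]
contact_force: [-0.4, 0.5, 1.0]
opening: 0.333
```

Emit:
servo_tool(rows=[[4, [0, 0, 0], [0, 0, 0]], [4, [0, 0, 0], [0, 0, 0]], [4, [0, 0, 0], [0, 0, 0]], [4, [0, 0, 0], [0, 0, 0]], [4, [0, 0, 0], [0, 0, 0]]], force=30)

```text
clock: 54.8
eef_pos: [390.3, -289.5, 95.5]
tcp_rot: [3.141, 0.0, 1.466]
contact_force: [2.9, 0.2, -1.7]
opening: 0.113
```

Push the drawer in.

Emit:
servo_tool(rows=[[4, [0, 10, 0], [0, 0, 0]], [4, [0, 16, 0], [0, 0, 0]], [4, [0, 16, 0], [0, 0, 0]], [4, [0, 16, 0], [0, 0, 0]], [4, [0, 16, 0], [0, 0, 0]], [4, [0, 16, 0], [0, 0, 0]], [4, [0, 16, 0], [0, 0, 0]], [4, [0, 0, 0], [0, 0, 0]]])

```text
clock: 55.8
eef_pos: [498.0, -301.4, 95.5]
tcp_rot: [3.139, 0.002, 1.467]
contact_force: [0.4, -5.8, 2.6]
opening: 0.112
```

Emit:
servo_tool(rows=[[4, [0, 16, 0], [0, 0, 0]], [4, [0, 12, 0], [0, 0, 0]], [4, [0, 12, 0], [0, 0, 0]], [4, [0, 8, 0], [0, 0, 0]], [4, [0, 0, 0], [0, 0, 0]]])

```text
clock: 56.42
eef_pos: [545.1, -306.6, 95.5]
tcp_rot: [3.139, 0.002, 1.467]
contact_force: [-0.5, -6.8, 2.9]
opening: 0.109
```

Emit:
servo_tool(rows=[[4, [0, 4, 0], [0, 0, 0]], [4, [0, 0, 0], [0, 0, 0]]])

```text
clock: 56.68
eef_pos: [548.7, -307.0, 95.5]
tcp_rot: [3.14, 0.002, 1.467]
contact_force: [0.7, -6.8, 1.2]
opening: 0.113
```

Emit:
servo_tool(rows=[[4, [0, 3, 0], [0, 0, 0]], [4, [0, 0, 0], [0, 0, 0]]])

```text
clock: 56.92
eef_pos: [551.5, -307.4, 95.5]
tcp_rot: [3.14, 0.002, 1.467]
contact_force: [0.9, -7.6, 2.4]
opening: 0.117
```

Emit:
servo_tool(rows=[[4, [0, 3, 0], [0, 0, 0]], [4, [0, 0, 0], [0, 0, 0]]])

```text
clock: 57.18
eef_pos: [554.4, -307.7, 95.5]
tcp_rot: [3.14, 0.002, 1.467]
contact_force: [-1.2, -7.7, 1.9]
opening: 0.112
```

Emit:
servo_tool(rows=[[4, [0, 2, 0], [0, 0, 0]], [4, [0, 0, 0], [0, 0, 0]]])

```text
clock: 57.42
eef_pos: [555.1, -307.7, 95.5]
tcp_rot: [-3.141, 0.002, 1.467]
contact_force: [-5.6, -7.3, 5.9]
opening: 0.112
```

Emit:
servo_tool(rows=[[4, [0, 2, 0], [0, 0, 0]], [4, [0, 0, 0], [0, 0, 0]]])

```text
clock: 57.68
eef_pos: [555.1, -307.7, 95.4]
tcp_rot: [-3.137, 0.001, 1.467]
contact_force: [-13.6, -7.6, 11.5]
opening: 0.107
```

Emit:
servo_tool(rows=[[26, [0, 0, 0], [0, 0, 0]], [26, [0, -2, 0], [0, 0, 0]], [26, [0, 0, 0], [0, 0, 0]], [26, [0, 0, -12], [0, 0, 0]], [26, [0, 0, -30], [0, 0, 0]], [26, [0, 0, -50], [0, 0, 0]], [26, [0, -40, -30], [0, 0, 0]], [26, [0, -50, 0], [0, 0, 0]]])

```text
clock: 58.68
eef_pos: [466.8, -298.1, 220.9]
tcp_rot: [3.136, 0.003, 1.467]
contact_force: [-0.6, -0.3, -1.0]
opening: 0.305
```

Emit:
servo_tool(rows=[[40, [40, -50, 0], [0, 0, 0]], [40, [40, -40, 0], [0, 0, 0]], [40, [40, 0, 0], [0, 0, 0]], [40, [40, 0, 0], [0, 0, 0]], [40, [0, 0, 0], [0, 0, 0]], [40, [0, 0, 0], [0, 0, 0]]])

```text
clock: 59.42
eef_pos: [394.2, -130.1, 217.9]
tcp_rot: [3.14, 0.001, 1.467]
contact_force: [0.5, 0.4, -0.4]
opening: 0.466
```

```bash
python3 - <<'E'
from h import *
print(sense()['eef_pos'])
a=grab_frame('scene');b=grab_frame('top')
f=lambda i,x,y,w,h,W:cv2.resize(i[y:y+h,x:x+w],(W,int(W*h/w)),interpolation=cv2.INTER_CUBIC)
A=f(b,110,80,325,150,800);B=np.hstack([f(a,300,180,80,46,400),f(b,330,150,80,46,400)])
cv2.imwrite('pics/c12.png',np.vstack([A,B])[:600]);print(A.shape,B.shape)
E
```

```text
[ 394.23656025 -130.088369    217.9217224 ]
(369, 800, 3) (230, 800, 3)
```

View pics/c12.png

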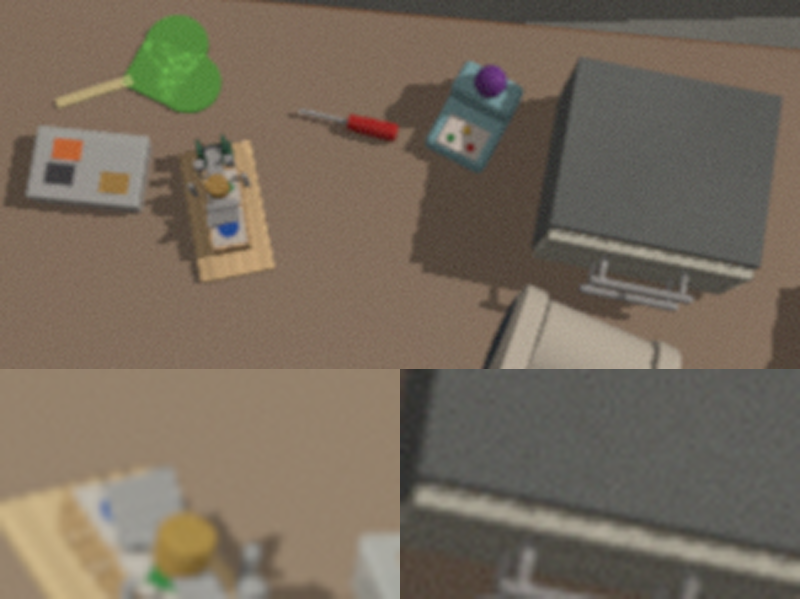

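```bash
python3 -c "
from rig import *
print(sense()['clock'],sense()['contact_force']);print(sign_off())"
```

```text
59.525 [-0.11232096  0.158277   -0.9089736 ]
the job is handed in; nothing more can be done
None
```

I put dominoes 4, 3 and 1 into the press on top of domino0 and handed the job in at 59.5 s. Domino2 was not on the table, and I left the pink and purple look-alikes alone. The scraper and brush went into the top drawer, which I then pushed shut.

**What the last checks showed:**
- **Pile:** each domino was pushed in until the stops pushed back with about 5–9 N. The final pictures show one square pile under the arm. I judged this from the pictures and did not measure the pile's position in the press.
- **Drawer:** I pushed until it resisted with about 14 N. The handle ended at x = 555 mm, against the 554.5 mm I estimated for shut, and the drawer looks closed in the picture.
- **Brush and scraper:** both were detected lying inside the drawer before I shut it.
- **Toy, screwdriver and parts box:** they look unmoved, though I did not measure them again. The robot was clear of everything.

**What failed on the way:** the first grasp of domino3 slid over its top. It moved the domino about 2–3 mm; I grasped it again lower and it held.

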